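# Locate a heat sink in a three-point jig and bring up the slide block

## Task

Lay the finned heat sink flat on the steel jig plate, between the end stop and the guide channel, with its fins lengthwise to the jig, and push it firmly and squarely against the two dowels so that it bears on both. Then take the wooden push stick and, with it and not with your fingers, feed the steel slide block along the guide channel until it presses the heat sink home against the end stop, firmly but without ramming anything, leaving the heat sink touching both dowels, the stop and the block. Finally set the stick down on the bench clear of the jig, and leave the other things on the bench where they are.

Things in the scene. Friction and masses are not known exactly. Their poses are not given: they have to be found in the camera images.
- jig: Locating jig, fixed: dark steel base plate 275 x 130 x 10 mm. Axes: +x along the guide channel towards the end stop, +y towards the two dowels. Origin on the underside; the plate spans x -172.5 to +102.5, y -65 to +65, top at z = 10. Bare between the channel's end (x = -75) and the stop. A located heat sink is parallel to x with its centre at y = 0.
- mouth (a point): Middle of the guide channel's open mouth, on the jig plate's top, at jig (-160, 0, 10) mm; axes as the jig's. The channel is a 17 mm gap between two straight aluminium rails, each 85 long, 12 wide, 14 high, running along jig +x from here to an open end 85 mm on.
- dowel_a: Upright steel dowel on the jig, 10 mm in diameter, 16 high; origin on its axis at its foot, at jig (-35, 40, 10). Its side towards the work is at jig y = +35.
- dowel_b: Same as dowel_a, at jig (35, 40, 10).
- stop: End stop on the jig, fixed, its setting along jig x differing by 12 mm from run to run: aluminium block 22 x 30 x 18 mm with a round steel button, 14 mm diameter, facing the channel. Origin at the foot of the button's contact face, on jig y = 0, z = 10; axes as the jig's; block from x = +10 to +32. A heat sink pushed home has its centre at stop x = -50.
- sink_c (a point): Centre (20 mm above the underside) of the loose aluminium heat sink: plate 100 (x) x 70 (y) x 8 mm with a fin block on its middle, 60 (x) x 32 (y), from the plate's top to 40 above the underside; fins run along x. Smooth metal, slides on the jig. The same after half a turn. 0.15 to 0.3 kg. Grip it across the fins (32 mm).
- block_c (a point): Centre of the loose steel slide block, 36 (x) x 15 (y) x 14 (z) mm, 55 g, lying near the mouth in the channel, x along it; slides freely. When it touches a located heat sink it is 68 mm from the heat sink's centre and its rear is still in the channel. Do not touch it with the gripper.
- stick_c (a point): Centre of the grip of the loose wooden push stick, 28 mm above its underside. Grip: upright block 30 (x) x 24 (y) x 56 (z), standing on the bench; from its foot a blade 11 wide (y), 12 high, underside level with the grip's, reaches along +x to a tip 120 mm ahead of this point. 60 g. To push, run the blade into the channel 1 to 3 mm above the jig plate.
- spool: Bystander, loose: reel of solder wire standing on its flange, 54 diameter, 40 high (mm). Leave it.
- driver: Bystander, loose: screwdriver with a yellow handle lying on the bench, 170 long (mm). Leave it.
- jar: Bystander, loose: small screw-top jar, 44 diameter, 50 high (mm). Leave it.
- flux: Bystander, loose: small upright bottle, 36 diameter, 85 high (mm). Leave it.
- meter: Bystander, loose: black hand-held multimeter lying on its back, 170 x 82 x 45 (mm). Leave it.
- tray: Bystander, loose: small grey divided parts tray, 120 x 90 x 25 (mm). Leave it.
- magnet_cup: Bystander, loose: low steel disc, 60 diameter, 18 high (mm). Leave it.
Not all that is in view belongs to the job. Several things look just like the part that bears sink_c: the one meant starts farthest to the robot's right. Of the things that look like the part that bears stick_c, the larger one is meant.

How it is judged (in metres and radians):
On the way, in this order (a step that is already met when the one before it is completed fails the run):
1. the heat sink, lying on the jig plate, bears on both dowels at once (over 0.3 N each) (contact force between sink and dowel_a above 0.3 N and contact force between sink and dowel_b above 0.3 N and z of sink_c in the frame of jig below 0.033 m), for 0.04 s.
2. the slide block, pushed by the stick, presses the heat sink against the end stop (over 1 N) (contact force between stick and block above 1 N and contact force between block and sink above 1 N and contact force between sink and stop above 1 N), for 0.04 s.
At the end, for the whole second after the job is handed in: Heat sink flat on the jig, within 1.5 mm of home against the dowels and against the stop, square within 0.025 rad; slide block in line in the channel, within 2.5 mm of the heat sink; push stick on the bench, off the jig; all at rest (y of sink_c in the frame of jig between -0.0015 and 0.0015 m and x of sink_c in the frame of stop between -0.0515 and -0.0485 m and z of sink_c in the frame of jig between 0.028 and 0.032 m and angle between the x axis of sink_c and the x axis of jig, either way round below 0.025 rad and angle between sink_c's own z axis and vertical below 0.03 rad and horizontal distance between block_c and sink_c below 0.0705 m and y of block_c in the frame of jig between -0.003 and 0.003 m and z of block_c in the frame of jig between 0.015 and 0.019 m and height (world z) of stick_c below 0.032 m and contact force between stick and jig below 0.05 N and linear speed of each of sink, block, stick below 0.01 m/s); the robot touches nothing.
It fails at once if the heat sink is rammed against a dowel or the stop (over 30 N) (contact force between sink and dowel_a above 30 N or contact force between sink and dowel_b above 30 N or contact force between sink and stop above 30 N).
It fails at once if the gripper's fingers touch the slide block (contact force between the fingers and block above 0.5 N).
It fails at once if a bystander is moved by more than 30 mm (distance of any of spool, driver, jar, flux, meter, tray, magnet_cup from where it was at the start of the episode above 0.03 m).
It also fails if it takes over 72 s, if anything falls off the work surface, if the arm or the gripper's body presses on something with over 40 N, if the wrist force passes 120 N, or if a joint passes its speed limit or range.

## Robot

A 7-joint arm with a two-finger parallel gripper is mounted at the origin on the work surface. World frame = base frame: x ahead of the robot, y to its left, z up, the work surface at z = 0. Lengths are in m, angles in degrees, forces in N, time in s.
With the tool pointing down it reaches from about 0.425 to 0.875 m from the base axis. Payload 4.7 kg.
Tool frame: the origin (TCP) lies on the centre line of the jaws, within the pads' length; the fingertips stand env.nose_length ahead of it and the grasp point (between the pads) lies 8 mm behind it (env.nose_length is the distance from the TCP to the fingertips, in m); y points along the fingers, z is the direction in which the jaws open and shut, and the axes are right-handed (so a half turn about y gives the same grasp; the last joint's range is limited). The gripper opens to 87 mm and grips with 3 to 60 N. Pads are 19 mm wide; open, the fingers measure 117 mm over their backs; the gripper's body (75 mm by 190 mm) begins 51 mm behind the grasp point.
Start: joints at [-64.567, 18.392, -4.016, 83.108, 1.295, 78.541, -3.26], TCP at [0.271, 0.591, 0.234] pointing down, gripper open.
Joint ranges: [-163.93, 163.93], [-17.29, 119.83], [-79.2, 71.16], [3.27, 140.29], [-89.18, 269.18], [5.43, 117.66], [-154.24, 154.24]. Speed limits (degrees/s): [147.25, 147.25, 180, 180, 180, 180, 180].

## Interface

Orientations are given as [roll, pitch, yaw] about the fixed x, y, z axes, in that order (R = Rz(yaw) Ry(pitch) Rx(roll)).
In Python, from cell import env, read_camera, camera_info, job, models gives the robot as it stands.
- The arm moves only by the tool move_arm, never from a script. Its argument "moves" is a list of rows, each a list of 6 numbers: the shift along the tool's x, y, z in mm, then the turn, a rotation vector about the tool's x, y, z in degrees. In form: [[x, y, z, ax, ay, az], ...]. A call has 1 to 20 rows; each row is the pose to reach, as a shift and turn from the pose commanded when the call began, along the tool's axes at that moment; what a row does not reach only later rows make up. A row lasts 1/12 s, in which the tool goes at most 41.7 mm and 7.16 degrees, less where a joint would pass 70% of its speed; a pose out of reach is approached as far as the arm can. A call with a gripper value outside its range is refused whole. "claw" is the finger opening in mm, from 0 to 87, set as the call begins (left out, the last holds). The fingers move at their own pace and stop on an object; "newtons" is the grip in N (left out, the last holds). Time passes only in rows, so rows that repeat a pose let the fingers close. It gives the time, the measured TCP pose, the force and the opening at its end, in the units of the state.
- env.get_obs(): the state, without advancing time (a new reading comes with each control period).
- read_camera(name): name is "scene" or "top" or "wrist"; returns (picture, depth): 480x640x3 uint8, red, green, blue; 480x640 float32, m along the optical axis (not along the pixel's ray), 0 where there is no reading.
- camera_info(name): a dict with "fx", "fy", "cx", "cy" (pixels), "R" (3x3) and "t" (3): a world point X has camera coordinates R X + t. Camera axes: x right, y down, z forward; pixel columns grow to the right and rows downward; lengths in m; the calibration is good to about 2 mm. A picture is of the moment at which its call begins: read the wrist's pose just before it. camera_info takes no time and is no camera call; for the wrist camera it gives the pose at the moment of the call.
- job.sign_off(): hands the job in, once; it reports no verdict.
Trained networks look in the newest picture that a camera, given by its name, has taken for a name from the list of things; names that differ only in an ending like _2 or _b are one class to them, and where a whole thing is asked for, a point or a joint stands for the part that bears it (a point fixed in the world has none). Each returns a list of dicts, best first, with "score" (0 to 1); they miss things now and then, are a little off and sometimes report something else, mostly with a low value. They report only what shows in the picture. A call takes as long as a camera call. They do not tell look-alikes from the thing itself.
- models.spot_in(target, camera): "point" ([x, y, z] in m, in world coordinates, good to about 4 mm: the middle of the surface that is visible of it).
- models.cut_out(target, camera): "mask" (480x640 bool, what is visible of it).
The state is a dict: "time_s": time; "qpos": joint angles; "joint_velocities": joint speeds; "effort": joint torques, N m; "tool_pos": TCP position; "tool_rot": TCP orientation; "force": force on the tool from outside, world axes, zero at the start; "wrist_torque": the same for the moment, N m; "grip_width": finger opening in m.
Only numpy, scipy, OpenCV 4.12 (cv2) and the standard library are available. Lean on these libraries where they do the work, as an engineer would, in place of code of your own. Each camera call takes 0.05 s, during which the arm holds its last target.

## Working session

There is one attempt and no reset: what is moved stays moved. The work goes in short steps, Python scripts to look and compute and a tool call to move; the robot and the scene stay as the last step left them, time stands still between calls to the robot, and variables do not carry over. Pictures are saved under pics/ and viewed, and the job is handed in when it is done.

Besides the shell and the picture viewer there is one more tool, called after ">>>" in YAML: its name, and indented under it one key for each argument. move_arm: Moves the arm, as the interface text tells. Its arguments: {"type":"object","properties":{"moves":{"type":"array","items":{"type":"array","items":{"type":"number"}}},"claw":{"type":"number"},"newtons":{"type":"number"}},"required":["moves"]}

```bash
ls; mkdir -p pics; cat > h.py <<'E'
from cell import env, read_camera, camera_info, job, models
import numpy as np, cv2
def save(n,im): cv2.imwrite('pics/'+n+'.png',im[:,:,::-1])
def proj(ci,X):
    c=ci['R']@np.array(X)+ci['t']; return ci['fx']*c[0]/c[2]+ci['cx'],ci['fy']*c[1]/c[2]+ci['cy']
def cloud(ci,d):
    v,u=np.mgrid[0:480,0:640]; p=np.stack([(u-ci['cx'])/ci['fx']*d,(v-ci['cy'])/ci['fy']*d,d],-1)
    return (p-np.array(ci['t']))@np.array(ci['R'])
E
python3 - <<'E'
from h import *
o=env.get_obs(); print(o, env.nose_length)
for c in ['scene','top']:
    im,d=read_camera(c); save(c+'0',im); np.savez('pics/'+c+'0.npz',im=im,d=d,**camera_info(c)); print(camera_info(c))
    for t in ['sink_c','stick_c','block_c','jig','stop','dowel_a']:
        for r in models.spot_in(t,c): print(c,t,np.round(r['point'],3),round(r['score'],2))
E
```

```text
pics
{'time_s': 0.0, 'qpos': array([-64.56733578,  18.44069826,  -4.01813213,  83.1726326 ,
         1.29635156,  78.54001264,  -3.26097857]), 'joint_velocities': array([ 0.03407599, -0.03148431,  0.0926913 , -0.06107653,  0.08565831,
       -0.00802862, -0.09341248]), 'effort': array([ 2.07528051e-04, -4.91287744e+01, -4.04001307e-01, -3.12527490e+01,
       -6.39008288e-02,  4.37220780e-02,  1.72703194e-04]), 'tool_pos': array([0.27065186, 0.59040942, 0.23246315]), 'tool_rot': array([-9.01080176e+01, -6.07857969e-03, -2.46211999e+01]), 'force': array([-0.56308439,  0.75890891,  0.08779212]), 'wrist_torque': array([ 0.00790732, -0.00825479, -0.01299094]), 'grip_width': 0.0870102643577151} 0.011
{'fx': 461.48678104930394, 'fy': 461.48678104930394, 'cx': 319.7496830259876, 'cy': 241.95134436363645, 'R': array([[-6.57051143e-01,  7.53846001e-01, -4.65781870e-05],
       [ 4.18819391e-01,  3.64991033e-01, -8.31487741e-01],
       [-6.26796708e-01, -5.46349479e-01, -5.55543099e-01]]), 't': array([ 0.3254051 , -0.20224261,  1.32792925])}
scene sink_c [ 0.844 -0.17   0.007] 0.95
scene sink
[... 395 characters left out ...]
644328053, 'fy': 465.14826644328053, 'cx': 314.65904632595107, 'cy': 238.65601235542385, 'R': array([[ 0.02236168, -0.99973866, -0.00475003],
       [-0.98449779, -0.02119352, -0.17411186],
       [ 0.17396569,  0.00856983, -0.98471442]]), 't': array([0.02842499, 0.54459974, 0.98107572])}
top sink_c [ 0.554 -0.356  0.007] 0.95
top sink_c [0.726 0.177 0.056] 0.7
top sink_c [ 0.274 -0.291  0.007] 0.66
top sink_c [ 0.826 -0.181  0.011] 0.6
top sink_c [ 0.569 -0.012  0.005] 0.6
top stick_c [0.485 0.342 0.016] 0.8
top stick_c [0.374 0.426 0.01 ] 0.64
top block_c [0.57  0.087 0.02 ] 0.49
top jig [ 0.57  -0.016  0.009] 0.58
top stop [ 0.567 -0.12   0.03 ] 0.73
top dowel_a [ 0.567 -0.014  0.009] 0.3
```

View pics/scene0.png

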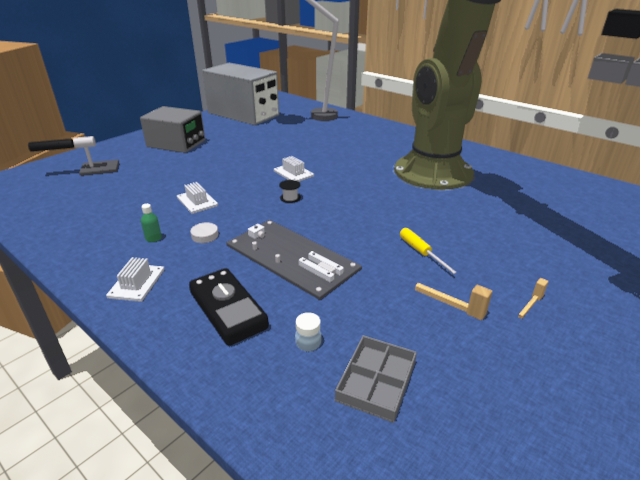

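View pics/top0.png

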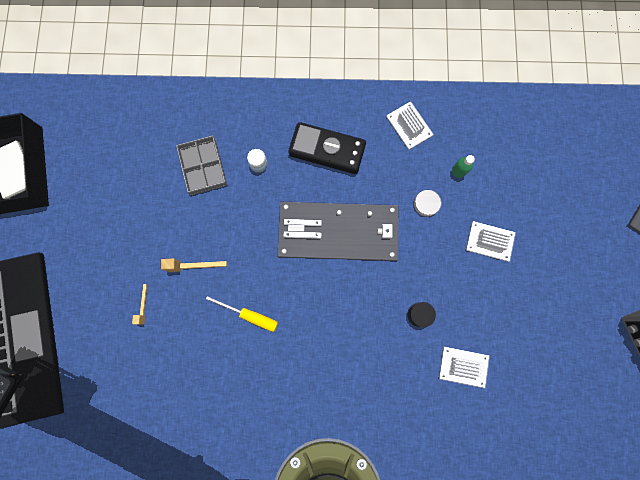

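```bash
cat > m.py <<'E'
from h import *
def rect(P):
    r=cv2.minAreaRect((P[:,:2]*1000).astype(np.float32)); return np.round(r[0],1),np.round(r[1],1),round(r[2],1)
E
python3 - <<'E'
from m import *
z=np.load('pics/top0.npz'); P=cloud(z,z['d']); im=z['im'].astype(int)
def reg(x0,x1,y0,y1,z0,z1):
    m=(P[...,0]>x0)&(P[...,0]<x1)&(P[...,1]>y0)&(P[...,1]<y1)&(P[...,2]>z0)&(P[...,2]<z1); return m
bench=reg(.3,.9,-.3,.3,-.03,.01); print('bench z',np.median(P[...,2][bench]))
m=reg(.48,.64,-.45,-.27,.03,.06); print('fins',m.sum(),rect(P[m]))
m=reg(.48,.64,-.45,-.27,-.01,.06)&(im.min(-1)>140); print('sink plate',m.sum(),rect(P[m]),)
m=reg(.4,.6,.2,.4,.04,.07); print('grip',m.sum(),rect(P[m]),np.median(P[m],0))
m=reg(.4,.6,.15,.45,.006,.02)&(im[...,0]>im[...,2]+40); print('blade',m.sum(),rect(P[m]), np.median(P[m],0))
m=reg(.4,.75,-.25,.2,.006,.05); print('jig',m.sum(),rect(P[m]))
m=reg(.4,.75,-.25,.2,.0,.05)&(im[...,2]<im[...,0]+25); print('jig col',m.sum(),rect(P[m]))
m=reg(.5,.68,-.03,.15,.015,.05); print('rails',m.sum(),rect(P[m]))
m=reg(.5,.65,-.2,-.06,.018,.05); print('stop',m.sum(),rect(P[m]))
m=reg(.6,.68,-.1,.02,.016,.05); print('dowels',m.sum(),np.round(P[m],3)[:30])
big=cv2.resize(z['im'][190:280,265:530],None,fx=3,fy=3,interpolation=cv2.INTER_CUBIC); save('jigbig',big)
E
```

```text
bench z 0.0005045791701637055
fins 361 (array([ 555.5, -362.5]), array([60.2, 33.4]), 75.9)
sink plate 1137 (array([ 555.8, -364.7]), array([105.5,  73.1]), 75.7)
grip 172 (array([480.8, 359.4]), array([24.5, 29.7]), 4.8) [0.47969019 0.35726398 0.05590993]
blade 310 (array([464.7, 344. ]), array([ 50.8, 208.3]), 25.3) [0.48381589 0.31283502 0.0119633 ]
jig 8336 (array([575.5, -25.2]), array([447.8, 349.2]), 89.7)
jig col 8294 (array([609.3, -26. ]), array([502.6, 290.9]), 70.2)
rails 589 (array([575.7,  48.8]), array([129.8, 113.6]), 89.5)
stop 212 (array([ 597.7, -147.4]), array([ 72.2, 125.8]), 17.3)
dowels 40 [[ 0.628 -0.062  0.016]
 [ 0.615 -0.011  0.029]
 [ 0.615 -0.014  0.026]
 [ 0.618 -0.039  0.018]
 [ 0.615  0.016  0.016]
 [ 0.612 -0.009  0.031]
 [ 0.613 -0.011  0.027]
 [ 0.612 -0.013  0.031]
 [ 0.613 -0.016  0.025]
 [ 0.614 -0.08   0.026]
 [ 0.614 -0.082  0.03 ]
 [ 0.614 -0.084  0.028]
 [ 0.61  -0.009  0.027]
 [ 0.61  -0.011  0.027]
 [ 0.611 -0.014  0.026]
 [ 0.611 -0.016  0.024]
 [ 0.613 -0.08   0.024]
 [ 0.612 -0.082  0.026]
 [ 0.612 -0.084  0.028]
 [ 0.612 -0.087  0.025]
 [ 0.609 -0.009  0.024]
 [ 0.608 -0.011  0.028]
 [ 0.608 -0.014  0.026]
 [ 0.608 -0.016  0.028]
 [ 0.61  -0.078  0.024]
 [ 0.61  -0.08   0.026]
 [ 0.611 -0.082  0.022]
 [ 0.61  -0.084  0.024]
 [ 0.609 -0.086  0.028]
 [ 0.608 -0.009  0.018]]
```

View pics/jigbig.png

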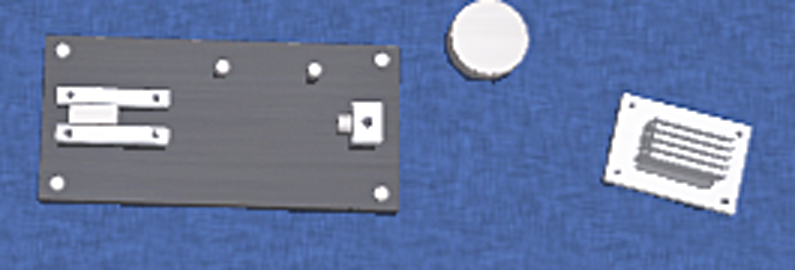

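```bash
python3 - <<'E'
from m import *
z=np.load('pics/top0.npz'); im=z['im'].astype(int)
R,t=z['R'],z['t']; 
def onplane(u,v,h):
    r=R.T@np.array([(u-z['cx'])/z['fx'],(v-z['cy'])/z['fy'],1]); c=-R.T@t; return c+r*(h-c[2])/r[2]
m=((im[...,2]-im[...,0])<25).astype(np.uint8); m[:195]=0; m[270:]=0; m[:,:270]=0;m[:,404:]=0
n,l,s,_=cv2.connectedComponentsWithStats(m); k=1+np.argmax(s[1:,4]); print(s[k])
ct=max(cv2.findContours((l==k).astype(np.uint8),0,1)[0],key=len)[:,0,:].astype(float)
# outline lies mostly on top plate (z=.01)
Q=np.array([onplane(u,v,.01) for u,v in ct]); print(rect(Q))
# white features, top-of-rails
P=cloud(z,z['d'])
w=((im.min(-1)>150)&(l==k)).astype(np.uint8); n,l2,s,c=cv2.connectedComponentsWithStats(w)
for i in range(1,n):
    if s[i,4]>5:
        q=P[l2==i]; print(s[i],np.round(c[i],1),np.round(q.mean(0),4),'plane .01',np.round(onplane(*c[i],.01)[:2],4),'.024',np.round(onplane(*c[i],.024)[:2],4),'.026',np.round(onplane(*c[i],.026)[:2],4), rect(q))
E
```

```text
[ 278  202  120   59 6620]
(array([570.2, -11.8]), array([273. , 130.4]), 89.4)
[284 204   4   5  16] [285.4 206.2] [0.6248 0.1102 0.0131] plane .01 [0.6255 0.1104] .024 [0.6221 0.1094] .026 [0.6216 0.1092] (array([625.3, 109.9]), array([11.3,  7.1]), 2.0)
[390 208   5   4  17] [391.9 209.4] [ 0.6225 -0.1363  0.0129] plane .01 [ 0.6232 -0.1368] .024 [ 0.6198 -0.1345] .026 [ 0.6193 -0.1342] (array([ 622.1, -136.7]), array([10.2,  8.2]), 88.4)
[337 210   5   5  16] [338.9 211.7] [ 0.6117 -0.0134  0.0245] plane .01 [ 0.6152 -0.014 ] .024 [ 0.6119 -0.0134] .026 [ 0.6114 -0.0133] (array([612.2, -14.6]), array([ 8.1, 11. ]), 37.9)
[368 211   4   5  16] [369.4 212.8] [ 0.6105 -0.0831  0.0255] plane .01 [ 0.6142 -0.0848] .024 [ 0.6109 -0.0832] .026 [ 0.6104 -0.083 ] (array([610.2, -83.3]), array([7.9, 7.9]), 85.2)
[283 219  39  19 527] [301.1 228. ] [0.5718 0.0718 0.0256] plane .01 [0.5748 0.0724] .024 [0.572  0.0718] .026 [0.5716 0.0718] (array([481.7,  71.6]), array([ 86.3, 231.4]), 88.5)
[378 224  15  14 158] [386.1 230.5] [ 0.5699 -0.1208  0.0258] plane .01 [ 0.5731 -0.1231] .024 [ 0.5703 -0.121 ] .026 [ 0.5699 -0.1207] (array([ 570.3, -119.8]), array([30.9, 34.3]), 0.9)
[282 249   4   4  16] [283.5 250.5] [0.521  0.111  0.0132] plane .01 [0.5215 0.1113] .024 [0.5194 0.1102] .026 [0.5191 0.1101] (array([521.2, 111. ]), array([7.3, 7.1]), 3.8)
[390 252   5   5  20] [391.9 254. ] [ 0.5184 -0.1358  0.0121] plane .01 [ 0.5187 -0.1361] .024 [ 0.5166 -0.1339] .026 [ 0.5164 -0.1336] (array([ 518.4, -136. ]), array([ 9.5, 10.3]), 13.6)
```

```bash
cat > d.py <<'E'
import sys
from h import *
from scipy.spatial.transform import Rotation as Ro
o=env.get_obs(); p=np.array(o['tool_pos']); R=Ro.from_euler('xyz',o['tool_rot'],degrees=True)
print('t',round(o['time_s'],2),'pos',np.round(p*1000,1),'rot',np.round(o['tool_rot'],2),'F',np.round(o['force'],1),'w',round(o['grip_width']*1000,1),'q',np.round(o['qpos'],0))
# args: groups x,y,z,yaw in mm
for a in sys.argv[1:]:
    x,y,z,w=map(float,a.split(','))
    T=Ro.from_euler('xyz',[-90,0,w],degrees=True)
    print(a,np.round(R.inv().apply(np.array([x,y,z])-p*1000),1),np.round((R.inv()*T).as_rotvec(degrees=True),2))
E
python3 d.py 500,200,260,-70 555,-362,200,-104.1
```

```text
t 0.7 pos [270.9 590.9 233.6] rot [-89.99  -0.   -24.62] F [-0.1  0.5  0.4] w 87.0 q [-65.  18.  -4.  83.   1.  79.  -3.]
500,200,260,-70 [ 371.2  -26.4 -259.9] [-1.000e-02  4.538e+01 -0.000e+00]
555,-362,200,-104.1 [ 655.4   33.5 -747.8] [-1.000e-02  7.948e+01 -0.000e+00]
```

>>> move_arm:
  moves:
    - [371,-26,-260,0,45.4,0]
    - [371,-26,-260,0,45.4,0]
    - [371,-26,-260,0,45.4,0]
    - [371,-26,-260,0,45.4,0]
    - [371,-26,-260,0,45.4,0]
    - [371,-26,-260,0,45.4,0]
    - [371,-26,-260,0,45.4,0]
    - [371,-26,-260,0,45.4,0]
    - [371,-26,-260,0,45.4,0]
    - [371,-26,-260,0,45.4,0]
    - [371,-26,-260,0,45.4,0]
    - [655,33,-748,0,79.4,0]
    - [655,33,-748,0,79.4,0]
    - [655,33,-748,0,79.4,0]
    - [655,33,-748,0,79.4,0]
    - [655,33,-748,0,79.4,0]
    - [655,33,-748,0,79.4,0]
    - [655,33,-748,0,79.4,0]
    - [655,33,-748,0,79.4,0]
    - [655,33,-748,0,79.4,0]
  claw: 75

```text
time_s: 2.37
tool_pos: [0.536, -0.1731, 0.2209]
tool_rot: [-89.9, 0.0, -104.0]
force: [0.9, 0.0, 0.2]
grip_width: 0.0751
```

```bash
python3 d.py 555,-362,200,-104.1
```

```text
t 2.37 pos [ 536.  -173.1  220.9] rot [-8.993e+01  4.000e-02 -1.040e+02] F [0.9 0.  0.2] w 75.1 q [-19.   9.  38.  98.  -6.  75.   6.]
555,-362,200,-104.1 [178.7  20.9  64.1] [-0.07  0.1  -0.04]
```

>>> move_arm:
  moves:
    - [179,21,64,0,0,0]
    - [179,21,64,0,0,0]
    - [179,21,64,0,0,0]
    - [179,21,64,0,0,0]
    - [179,21,64,0,0,0]
    - [179,21,64,0,0,0]
    - [179,21,64,0,0,0]

```text
time_s: 2.95
tool_pos: [0.5537, -0.3623, 0.199]
tool_rot: [-90.1, -0.0, -104.2]
force: [-0.2, 0.7, 0.0]
grip_width: 0.0751
```

```bash
python3 - <<'E'
from m import *
ci=camera_info('wrist'); im,d=read_camera('wrist'); save('w1',im)
P=cloud(ci,d)
def reg(x0,x1,y0,y1,z0,z1): return (P[...,0]>x0)&(P[...,0]<x1)&(P[...,1]>y0)&(P[...,1]<y1)&(P[...,2]>z0)&(P[...,2]<z1)
m=reg(.48,.64,-.45,-.27,.03,.06); print(m.sum(),m.any() and rect(P[m]), m.any() and P[m][:,2].max())
m=reg(.46,.66,-.45,-.25,.004,.012)&(im.min(-1)>140); print(m.sum(),m.any() and rect(P[m]))
E
python3 d.py 555.5,-362.5,23,-104.1
```

```text
1647 (array([ 554. , -363.9]), array([60.8, 31.9]), 75.5) 0.04186335387493694
6277 (array([ 554. , -363.8]), array([100.2,  70. ]), 75.9)
t 3.0 pos [ 554.7 -360.2  199.2] rot [-9.0040e+01  4.0000e-02 -1.0406e+02] F [-0.1 -0.   0.2] w 75.4 q [ -0.  25.  41.  85. -16.  76.  28.]
555.5,-362.5,23,-104.1 [  2.1 176.2   1.5] [ 0.04  0.04 -0.04]
```

View pics/w1.png

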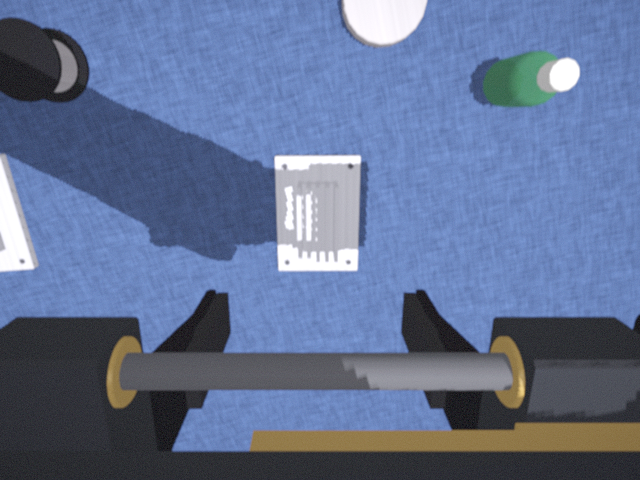

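>>> move_arm:
  moves:
    - [3.7,35,0.2,0,0,0]
    - [3.7,70,0.2,0,0,0]
    - [3.7,105,0.2,0,0,0]
    - [3.7,135,0.2,0,0,0]
    - [3.7,155,0.2,0,0,0]
    - [3.7,168,0.2,0,0,0]
    - [3.7,174,0.2,0,0,0]
    - [3.7,175,0.2,0,0,0]
    - [3.7,175,0.2,0,0,0]

```text
time_s: 3.75
tool_pos: [0.5551, -0.3638, 0.0257]
tool_rot: [-89.9, 0.0, -104.0]
force: [-0.4, 0.4, -0.1]
grip_width: 0.0751
```

>>> move_arm:
  moves:
    - [0,0,0,0,0,0]
    - [0,0,0,0,0,0]
    - [0,0,0,0,0,0]
    - [0,0,0,0,0,0]
    - [0,0,0,0,0,0]
    - [0,0,0,0,0,0]
    - [0,0,0,0,0,0]
  claw: 25
  newtons: 20

```text
time_s: 4.33
tool_pos: [0.554, -0.3641, 0.0246]
tool_rot: [-90.0, 0.0, -104.0]
force: [-0.2, 0.9, 0.1]
grip_width: 0.0364
```

```bash
python3 d.py
```

```text
t 4.33 pos [ 554.  -364.1   24.6] rot [-9.0000e+01  1.0000e-02 -1.0403e+02] F [-0.2  0.9  0.1] w 36.4 q [  3.  34.  37.  94. -23.  60.  33.]
```

Still closing; wait, then lift and carry to 60 mm above the jig.

>>> move_arm:
  moves:
    - [0,0,0,0,0,0]
    - [0,0,0,0,0,0]
    - [0,0,0,0,0,0]
    - [0,-15,0,0,0,0]
    - [0,-40,0,0,0,0]
    - [0,-80,0,0,0,0]
    - [0,-80,0,0,0,0]

```text
time_s: 4.92
tool_pos: [0.5572, -0.3672, 0.1129]
tool_rot: [-89.4, -0.2, -104.1]
force: [1.7, -3.3, -1.3]
grip_width: 0.0318
```

```bash
python3 d.py 566,-49.5,104,-90.6
```

```text
t 4.92 pos [ 557.2 -367.2  112.9] rot [ -89.37   -0.18 -104.05] F [ 1.7 -3.3 -1.3] w 31.8 q [  1.  29.  40.  90. -20.  67.  31.]
566,-49.5,104,-90.6 [-310.3    7.2  -68.7] [ -0.61 -13.45   0.25]
```

>>> move_arm:
  moves:
    - [-39,0,-9,0,-3,0]
    - [-78,0,-17,0,-6,0]
    - [-117,0,-26,0,-9,0]
    - [-156,0,-34,0,-12,0]
    - [-195,0,-43,0,-13.5,0]
    - [-234,0,-52,0,-13.5,0]
    - [-273,0,-60,0,-13.5,0]
    - [-300,0,-67,0,-13.5,0]
    - [-310,0,-69,0,-13.5,0]
    - [-310,0,-69,0,-13.5,0]
    - [-310,0,-69,0,-13.5,0]
    - [-310,0,-69,0,-13.5,0]

```text
time_s: 5.92
tool_pos: [0.5621, -0.0491, 0.105]
tool_rot: [-90.0, -0.1, -90.7]
force: [0.5, -0.9, -3.3]
grip_width: 0.0318
```

```bash
python3 - <<'E'
from m import *
im,d=read_camera('top'); save('t2',cv2.resize(im[170:300,250:450],None,fx=4,fy=4)); 
ci=camera_info('wrist'); im,d=read_camera('wrist'); save('w2',im); np.savez('pics/w2.npz',im=im,d=d,**ci)
E
python3 d.py 566,-49.5,36,-90.6
```

```text
t 6.02 pos [562.1 -49.2 104.8] rot [-8.999e+01 -5.000e-02 -9.074e+01] F [ 0.1 -0.1 -3.6] w 32.0 q [-27.  15.  33. 105.  -9.  62.   9.]
566,-49.5,36,-90.6 [ 0.1 68.8  3.9] [-0.01 -0.14  0.05]
```

View pics/w2.png

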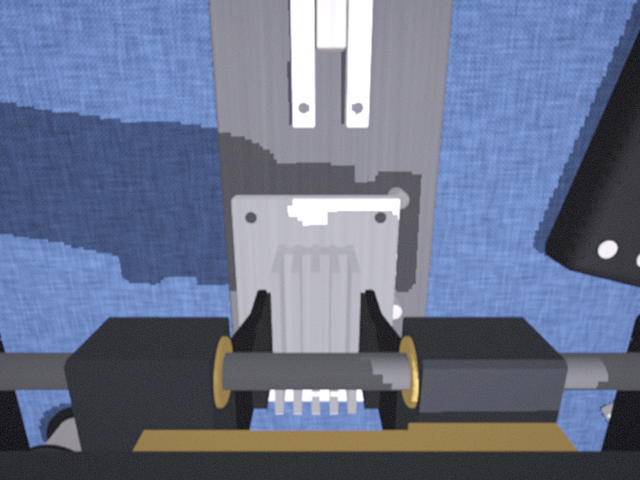

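View pics/t2.png

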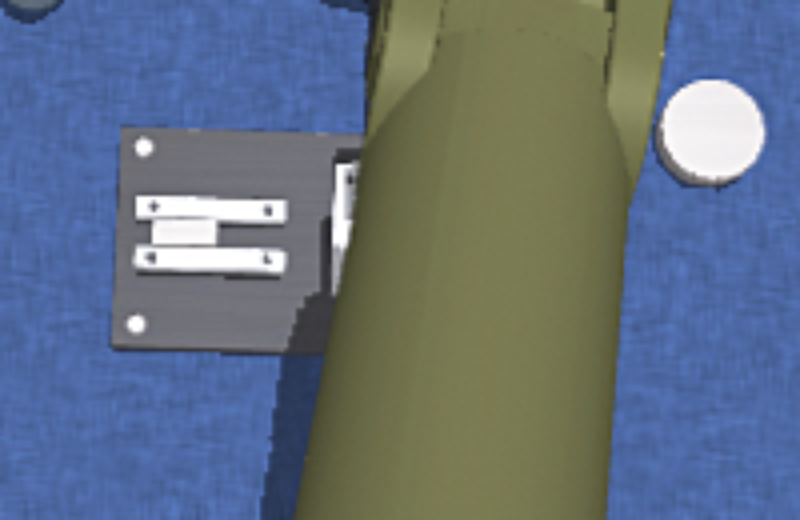

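```bash
python3 - <<'E'
from m import *
z=np.load('pics/w2.npz'); P=cloud(z,z['d'])*1000; im=z['im'].astype(int)
w=(im.min(-1)>170)
def comp(m):
    n,l,s,c=cv2.connectedComponentsWithStats(m.astype(np.uint8))
    for i in range(1,n):
        if s[i,4]>25: print(s[i],np.round(np.median(P[l==i],0),1),cv2.minAreaRect(P[l==i][:,:2].astype(np.float32)))
zz=P[...,2]
print('rails'); comp(w&(zz>18)&(zz<30)&(np.arange(480)[:,None]<140))
print('dowels'); comp((zz>17)&(zz<32)&(im.min(-1)>120)&(np.arange(640)[None]>385)&(np.arange(640)[None]<415)&(np.arange(480)[:,None]>170)&(np.arange(480)[:,None]<330))
# rail edge rows
for v in (20,60,100):
    r=im[v].mean(-1); print(v,[ (u,np.round(P[v,u],1)) for u in range(270,390) if abs(r[u+1]-r[u-1])>60])
# sink plate top front portion: pixels z≈ 88-92
m=(zz>78)&(zz<97)&(np.arange(480)[:,None]>190)&(np.arange(480)[:,None]<245); q=P[m]; print('sinkfront',m.sum(),q.min(0),q.max(0),np.median(q,0), cv2.minAreaRect(q[:,:2].astype(np.float32)))
for v in (205,220,235):
    u=np.where(m[v])[0]; print(v,u.min(),u.max(),np.round(P[v,u.min()],1),np.round(P[v,u.max()],1))
E
```

```text
rails
[ 290    0   25  127 2884] [556.7  59.7  23.7] ((556.501708984375, 57.15083694458008), (60.62295150756836, 12.007613182067871), 89.391845703125)
[ 317    0   30   49 1420] [571.2  76.3  23.7] ((571.4697875976562, 76.26708221435547), (21.823707580566406, 14.580937385559082), 89.29344177246094)
[ 346    0   27  127 2936] [585.3  59.3  23.7] ((585.5408325195312, 56.948463439941406), (60.93883514404297, 12.238078117370605), 89.40433502197266)
dowels
[390 189  19  20 184] [610.9 -12.1  25.3] ((611.11767578125, -13.288627624511719), (7.339700222015381, 9.934454917907715), 32.43309783935547)
[393 299   9  20 123] [611.3 -82.7  25.3] ((611.5252075195312, -83.5903549194336), (5.049935817718506, 10.167465209960938), 1.2252358198165894)
20 [(290, array([549.9,  80.9,   9.9])), (291, array([551.1,  78.3,  23.8])), (314, array([562.7,  78.5,  21.7])), (316, array([563.7,  80.7,  10.1])), (317, array([564.2,  78.2,  23.6])), (345, array([578.3,  78. ,  23.7])), (346, array([579.7,  80.6,   9.7])), (348, array([579.9,  78.2,  22.3])), (372, array([593.5,  80.2,  10.4])), (373, array([593.9,  
[... 381 characters left out ...]
.6,   9.5])), (292, array([550.4,  40.3,  22.8])), (314, array([562.2,  40.1,  23.7])), (315, array([562.7,  40.4,   8.9])), (344, array([579. ,  40.2,  10. ])), (345, array([579.4,  40.1,  12.4])), (346, array([579.5,  40. ,  18.9])), (369, array([593.1,  40. ,   9.1])), (370, array([593.5,  40. ,  10.4]))]
sinkfront 8269 [527.05337019 -20.13019734  79.55478166] [597.39522708   1.31832406  90.21049503] [562.16278069  -8.49646726  87.86638177] ((562.244873046875, -9.382838249206543), (20.86292266845703, 70.21844482421875), 89.44091796875)
205 232 399 [527.8  -2.   87.7] [597.1  -3.   87.1]
220 233 398 [527.7  -8.4  87.6] [596.9  -9.3  87.7]
235 234 397 [527.6 -15.   87.5] [596.8 -15.9  87.6]
```

>>> move_arm:
  moves:
    - [0,25,0,0,0,0]
    - [0,45,0,0,0,0]
    - [0,57,0,0,0,0]
    - [0,64,0,0,0,0]
    - [0,66,0,0,0,0]
    - [0,67.5,0,0,0,0]
    - [0,68.5,0,0,0,0]
    - [0,69,0,0,0,0]
    - [0,69,0,0,0,0]

```text
time_s: 6.77
tool_pos: [0.5628, -0.0466, 0.0363]
tool_rot: [-89.9, 0.0, -90.5]
force: [-0.8, -0.6, -2.4]
grip_width: 0.0318
```

```bash
python3 d.py
```

```text
t 6.77 pos [562.8 -46.6  36.3] rot [-8.992e+01  2.000e-02 -9.052e+01] F [-0.8 -0.6 -2.4] w 31.8 q [-25.  20.  32. 108. -13.  55.  12.]
```

>>> move_arm:
  moves:
    - [0,0.5,0,0,0,0]
    - [0,1,0,0,0,0]
    - [0,1.3,0,0,0,0]
    - [0,1.3,0,0,0,0]
    - [0,1.3,0,0,0,0]

```text
time_s: 7.18
tool_pos: [0.5624, -0.0465, 0.0345]
tool_rot: [-90.0, 0.0, -90.5]
force: [-0.3, -0.2, -0.4]
grip_width: 0.0319
```

```bash
python3 d.py
```

```text
t 7.18 pos [562.4 -46.5  34.5] rot [-8.998e+01  1.000e-02 -9.052e+01] F [-0.3 -0.2 -0.4] w 31.9 q [-25.  21.  32. 108. -13.  55.  12.]
```

>>> move_arm:
  moves:
    - [1,0.3,1.5,0,0,0]
    - [2,0.3,3,0,0,0]
    - [2,0.3,4.5,0,0,0]
    - [2,0.3,5.5,0,0,0]
    - [2,0.3,6,0,0,0]
    - [2,0.3,6.5,0,0,0]
    - [2,0.3,6.5,0,0,0]
  newtons: 12

```text
time_s: 7.77
tool_pos: [0.5691, -0.049, 0.0345]
tool_rot: [-90.0, -0.0, -90.5]
force: [-2.3, 0.5, 5.7]
grip_width: 0.032
```

```bash
python3 d.py
```

```text
t 7.77 pos [569.1 -49.   34.5] rot [-8.998e+01 -1.000e-02 -9.054e+01] F [-2.3  0.5  5.7] w 32.0 q [-25.  21.  32. 107. -13.  55.  12.]
```

>>> move_arm:
  moves:
    - [0,-0.1,0.4,0,0,0]
    - [0,-0.2,0.8,0,0,0]
    - [0,-0.2,1,0,0,0]
    - [0,-0.2,1,0,0,0]
    - [0,-0.2,1,0,0,0]

```text
time_s: 8.18
tool_pos: [0.5699, -0.049, 0.0345]
tool_rot: [-90.0, -0.0, -90.5]
force: [-1.7, -0.9, 5.5]
grip_width: 0.0318
```

```bash
python3 d.py
```

```text
t 8.18 pos [569.9 -49.   34.5] rot [-8.998e+01 -1.000e-02 -9.054e+01] F [-1.7 -0.9  5.5] w 31.8 q [-25.  21.  32. 107. -13.  55.  13.]
```

>>> move_arm:
  moves:
    - [0,0,0.3,0,0,0]
    - [0,0,0.6,0,0,0]
    - [0,0,0.8,0,0,0]
    - [0,0,0.8,0,0,0]

```text
time_s: 8.52
tool_pos: [0.5704, -0.049, 0.0345]
tool_rot: [-90.0, -0.0, -90.5]
force: [-4.1, 0.7, 6.6]
grip_width: 0.0321
```

```bash
python3 d.py
```

```text
t 8.52 pos [570.4 -49.   34.5] rot [-90.03  -0.   -90.54] F [-4.1  0.7  6.6] w 32.1 q [-24.  21.  32. 107. -14.  55.  13.]
```

>>> move_arm:
  moves:
    - [0,0,0.3,0,0,0]
    - [0,0,0.5,0,0,0]
    - [0,0,0.7,0,0,0]
    - [0,0,0.7,0,0,0]

```text
time_s: 8.85
tool_pos: [0.5704, -0.049, 0.0345]
tool_rot: [-90.1, 0.0, -90.5]
force: [-5.2, 0.6, 8.6]
grip_width: 0.0322
```

```bash
python3 d.py
```

```text
t 8.85 pos [570.4 -49.   34.5] rot [-9.011e+01  1.000e-02 -9.054e+01] F [-5.2  0.6  8.6] w 32.2 q [-24.  22.  31. 107. -14.  55.  13.]
```

>>> move_arm:
  moves:
    - [0,-0.2,0.4,0,0,0]
    - [0,-0.4,0.8,0,0,0]
    - [0,-0.4,1.2,0,0,0]
    - [0,-0.4,1.5,0,0,0]
    - [0,-0.4,1.5,0,0,0]

```text
time_s: 9.27
tool_pos: [0.5705, -0.0489, 0.0345]
tool_rot: [-90.3, 0.0, -90.5]
force: [-8.6, 1.0, 9.2]
grip_width: 0.032
```

```bash
python3 - <<'E'
from m import *
ci=camera_info('wrist'); im,d=read_camera('wrist'); save('w3',im); np.savez('pics/w3.npz',im=im,d=d,**ci)
E
python3 d.py
```

```text
t 9.32 pos [570.5 -49.   34.5] rot [-9.028e+01  2.000e-02 -9.055e+01] F [-8.8  1.7  9.3] w 32.0 q [-24.  22.  31. 107. -14.  55.  13.]
```

View pics/w3.png

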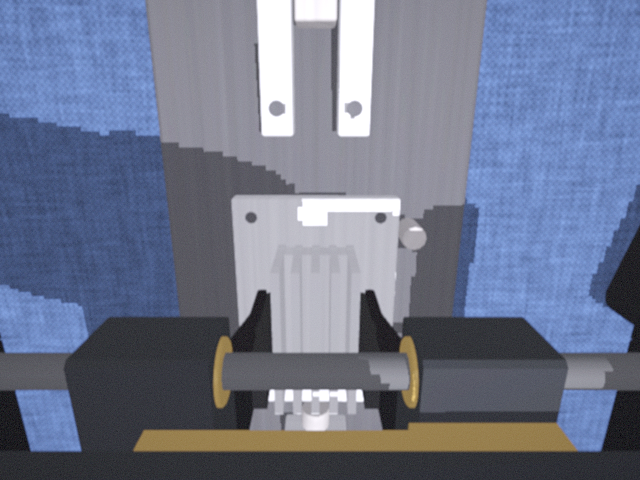

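>>> move_arm:
  moves:
    - [0,-0.5,0,0,0,0]
    - [0,-1,0,0,0,0]
    - [0,-1,0,0,0,0]

```text
time_s: 9.57
tool_pos: [0.5705, -0.0489, 0.0345]
tool_rot: [-90.3, -0.0, -90.5]
force: [-5.7, -0.4, 1.4]
grip_width: 0.0323
```

>>> move_arm:
  moves:
    - [0,0,-1.5,0,0,0]
    - [0,0,-2,0,0,0]
    - [0,0,-2,0,0,0]
    - [0,0,-2,0,0,0]
    - [0,0,-2,0,0,0]
  claw: 44

```text
time_s: 9.98
tool_pos: [0.5713, -0.0486, 0.0358]
tool_rot: [-89.9, -0.0, -90.5]
force: [-0.5, -0.0, 0.4]
grip_width: 0.0437
```

```bash
python3 - <<'E'
from m import *
ci=camera_info('wrist'); im,d=read_camera('wrist'); save('w4',im); np.savez('pics/w4.npz',im=im,d=d,**ci)
E
python3 d.py
```

```text
t 10.03 pos [571.2 -48.6  35.8] rot [-89.95  -0.   -90.51] F [-0.2  0.7 -0.1] w 44.0 q [-25.  21.  32. 107. -13.  55.  12.]
```

View pics/w4.png

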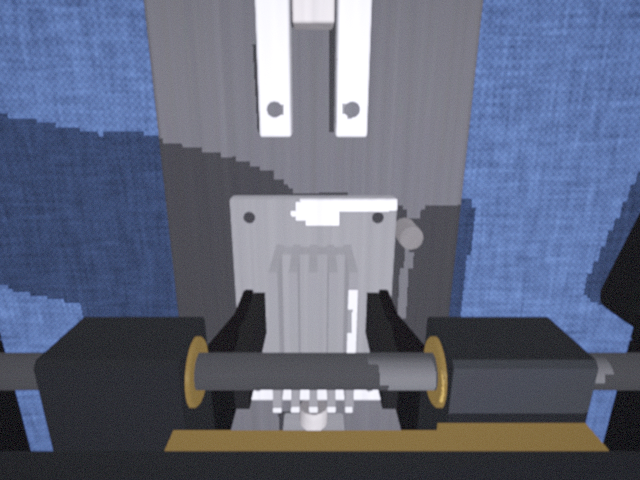

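>>> move_arm:
  moves:
    - [0,2,0,0,0,0]
    - [0,4,1,0,0,0]
    - [0,4.3,2.5,0,0,0]
    - [0,4.3,4,0,0,0]
    - [0,4.3,4.7,0,0,0]
    - [0,4.3,5.2,0,0,0]
    - [0,4.3,5.7,0,0,0]
    - [0,4.3,6.2,0,0,0]
    - [0,4.3,6.2,0,0,0]

```text
time_s: 10.78
tool_pos: [0.5764, -0.0487, 0.0312]
tool_rot: [-90.1, 0.0, -90.5]
force: [-1.5, 0.9, 1.1]
grip_width: 0.0443
```

```bash
python3 d.py
```

```text
t 10.78 pos [576.4 -48.7  31.2] rot [-9.007e+01  1.000e-02 -9.053e+01] F [-1.5  0.9  1.1] w 44.3 q [-24.  22.  31. 106. -14.  55.  13.]
```

>>> move_arm:
  moves:
    - [0,0,0.5,0,0,0]
    - [0,0,1,0,0,0]
    - [0,0,1.5,0,0,0]
    - [0,0,2,0,0,0]
    - [0,0,2,0,0,0]

```text
time_s: 11.2
tool_pos: [0.5765, -0.0488, 0.0307]
tool_rot: [-90.3, 0.0, -90.5]
force: [-7.0, -0.1, 3.6]
grip_width: 0.0442
```

```bash
python3 - <<'E'
from m import *
ci=camera_info('wrist'); im,d=read_camera('wrist'); save('w5',im); np.savez('pics/w5.npz',im=im,d=d,**ci)
print(env.get_obs()['wrist_torque'])
E
python3 d.py
```

```text
[-0.03625829  1.66310674 -0.06105055]
t 11.25 pos [576.5 -48.8  30.7] rot [-9.029e+01  3.000e-02 -9.054e+01] F [-7.3  0.7  2.9] w 44.4 q [-24.  23.  31. 106. -14.  55.  13.]
```

View pics/w5.png

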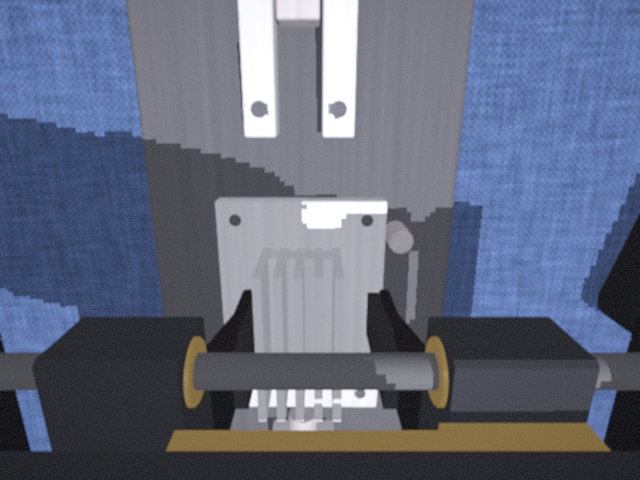

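```bash
python3 - <<'E'
from m import *
z=np.load('pics/w5.npz'); P=cloud(z,z['d'])*1000; im=z['im'].astype(int); zz=P[...,2]
V=np.arange(480)[:,None]; U=np.arange(640)[None]
for n,u0,u1 in (('railL',240,280),('railR',318,360)):
    m=(zz>21)&(zz<27)&(V<140)&(U>u0)&(U<u1)&(im.min(-1)>150); print(n,m.sum(),cv2.minAreaRect(P[m][:,:2].astype(np.float32)))
m=(zz>14.5)&(zz<21)&(V>190)&(V<290)&(U>205)&(U<390); 
L=[];Rr=[]
for v in range(203,285,3):
    u=np.where(m[v])[0]; L.append(P[v,u.min()]);Rr.append(P[v,u.max()])
L=np.array(L);Rr=np.array(Rr)
for q in (L,Rr):
    f=np.polyfit(q[:,1],q[:,0],1); print('edge slope deg',np.degrees(np.arctan(f[0])),'x at y=-13',np.polyval(f,-13),'resid',np.std(q[:,0]-np.polyval(f,q[:,1])), q[0],q[-1])
q=P[m]; print('front y',np.percentile(q[:,1],99.5), np.median(q[:,2]))
d=(zz>22)&(zz<30)&(V>215)&(V<260)&(U>385)&(U<416); print('dowel',cv2.minEnclosingCircle(P[d][:,:2].astype(np.float32)))
E
```

```text
railL 4454 ((557.1068725585938, 49.24768829345703), (45.77861785888672, 13.399771690368652), 86.18650817871094)
railR 4466 ((585.093505859375, 48.792442321777344), (44.95267868041992, 13.185783386230469), 89.92845153808594)
edge slope deg 0.3391085017774445 x at y=-13 535.7948570662603 resid 0.27835020404870653 [5.36114092e+02 3.69798659e-01 1.80970412e+01] [535.70388371 -35.10366277  17.94203162]
edge slope deg 1.4043276321648808 x at y=-13 605.3946780767351 resid 0.4401714084516324 [ 6.05219757e+02 -5.07603947e-01  1.67911989e+01] [604.712649   -35.4175979   18.39012519]
front y 1.3118276659479964 17.72545840133988
dowel ((610.1434326171875, -14.033392906188965), 5.096902847290039)
```

>>> move_arm:
  moves:
    - [0,0,-3,0,0,0]
    - [0,0,-7.5,0,0,0]
    - [0,0,-7.5,0,0,0]
    - [0,-10,-7.5,0,0,0]
    - [0,-40,-7.5,0,0,0]
    - [0,-80,-7.5,0,0,0]
    - [0,-120,-7.5,0,0,0]
    - [0,-120,-7.5,0,0,0]

```text
time_s: 11.92
tool_pos: [0.5771, -0.0495, 0.1606]
tool_rot: [-89.1, 0.1, -90.6]
force: [2.2, -1.1, 0.6]
grip_width: 0.0437
```

```bash
python3 d.py 481,358,200,-86
```

```text
t 11.92 pos [577.1 -49.5 160.6] rot [-8.911e+01  7.000e-02 -9.056e+01] F [ 2.2 -1.1  0.6] w 43.7 q [-27.  13.  34. 101.  -8.  68.   8.]
481,358,200,-86 [-406.6  -40.4  -99.5] [-0.89 -4.56 -0.04]
```

>>> move_arm:
  moves:
    - [-40,-4,-9,0,-1,0]
    - [-80,-8,-18,0,-2,0]
    - [-120,-12,-28,0,-3,0]
    - [-160,-16,-38,0,-4,0]
    - [-200,-20,-47,0,-4.5,0]
    - [-240,-24,-56,0,-4.5,0]
    - [-280,-28,-66,0,-4.5,0]
    - [-320,-32,-76,0,-4.5,0]
    - [-355,-36,-84,0,-4.5,0]
    - [-385,-40,-90,0,-4.5,0]
    - [-400,-40,-94,0,-4.5,0]
    - [-406,-40,-96,0,-4.5,0]
    - [-406,-40,-96,0,-4.5,0]
    - [-406,-40,-96,0,-4.5,0]
  claw: 60

```text
time_s: 13.08
tool_pos: [0.4801, 0.3559, 0.1911]
tool_rot: [-90.0, -0.1, -86.2]
force: [-0.6, -0.0, 0.2]
grip_width: 0.0598
```

```bash
python3 - <<'E'
from m import *
ci=camera_info('wrist'); im,d=read_camera('wrist'); save('w6',im); np.savez('pics/w6.npz',im=im,d=d,**ci)
P=cloud(ci,d); im=im.astype(int)
wood=(im[...,0]>im[...,2]+40)&(P[...,0]>.4)&(P[...,0]<.6)&(P[...,1]<.4)&(P[...,1]>.2)&(np.arange(480)[:,None]<300)
m=wood&(P[...,2]>.045)&(P[...,2]<.065); print(m.sum(),rect(P[m]),np.median(P[m],0))
m=wood&(P[...,2]>.006)&(P[...,2]<.016); print(m.sum(),rect(P[m]),np.median(P[m],0))
z=np.load('pics/top0.npz');
im,d=read_camera('top'); save('t6',im); np.savez('pics/t6.npz',im=im,d=d,**camera_info('top'))
E
python3 d.py
```

```text
1311 (array([479.1, 360.1]), array([23.2, 30. ]), 4.5) [0.47925528 0.36195915 0.05539635]
730 (array([482.7, 328.7]), array([21.1, 93.2]), 5.6) [0.48325448 0.30848787 0.01153998]
t 13.18 pos [480.5 355.3 191.2] rot [-8.998e+01 -7.000e-02 -8.626e+01] F [-0.1 -0.8  0.8] w 59.9 q [-55.  14.  18.  95.  -4.  72. -32.]
```

View pics/w6.png

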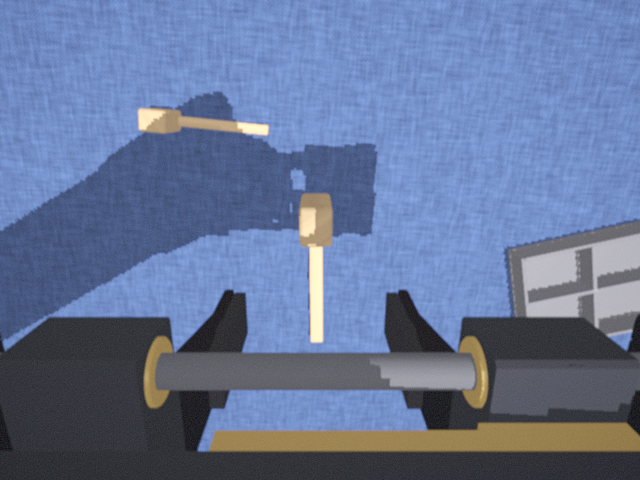

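View pics/t6.png

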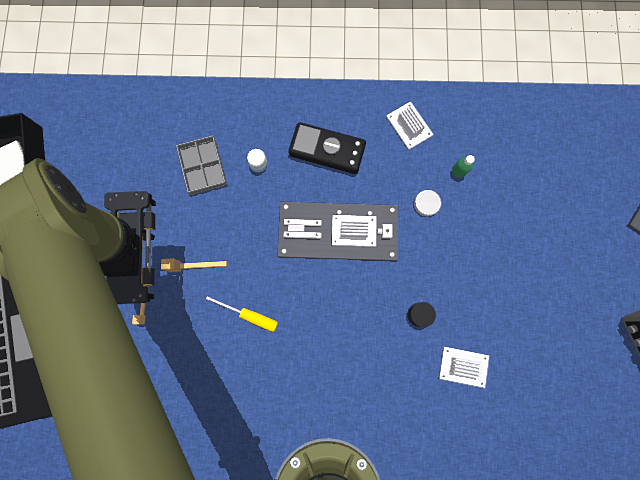

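>>> move_arm:
  moves:
    - [-4.9,35,-1.1,0,-0.7,0]
    - [-4.9,70,-1.1,0,-0.7,0]
    - [-4.9,105,-1.1,0,-0.7,0]
    - [-4.9,130,-1.1,0,-0.7,0]
    - [-4.9,147,-1.1,0,-0.7,0]
    - [-4.9,154,-1.1,0,-0.7,0]
    - [-4.9,154,-1.1,0,-0.7,0]
    - [-4.9,154,-1.1,0,-0.7,0]

```text
time_s: 13.85
tool_pos: [0.4787, 0.3622, 0.0381]
tool_rot: [-89.9, 0.0, -85.4]
force: [0.9, -0.3, -0.2]
grip_width: 0.0598
```

>>> move_arm:
  moves:
    - [0,0,0,0,0,0]
    - [0,0,0,0,0,0]
    - [0,0,0,0,0,0]
    - [0,0,0,0,0,0]
    - [0,0,0,0,0,0]
    - [0,0,0,0,0,0]
    - [0,0,0,0,0,0]
    - [0,0,0,0,0,0]
  claw: 16
  newtons: 40

```text
time_s: 14.52
tool_pos: [0.4778, 0.3632, 0.0375]
tool_rot: [-90.0, 0.0, -85.3]
force: [-0.4, 0.1, 0.3]
grip_width: 0.0239
```

```bash
python3 d.py
```

```text
t 14.52 pos [477.8 363.2  37.5] rot [-8.997e+01  2.000e-02 -8.532e+01] F [-0.4  0.1  0.3] w 23.9 q [-54.  22.  17. 103.  -8.  56. -29.]
```

```bash
python3 d.py 477,363,70,-85.3 573.2,260,70,-90.6
```

```text
t 14.52 pos [477.8 363.2  37.5] rot [-8.997e+01  2.000e-02 -8.532e+01] F [-0.4  0.1  0.3] w 23.9 q [-54.  22.  17. 103.  -8.  56. -29.]
477,363,70,-85.3 [  0.1 -32.5  -0.8] [-0.03 -0.02 -0.02]
573.2,260,70,-90.6 [110.6 -32.5  86.6] [-0.03  5.28 -0.02]
```

>>> move_arm:
  moves:
    - [0,-10,0,0,0,0]
    - [0,-32,0,0,0,0]
    - [22,-32,17,0,1.5,0]
    - [45,-32,35,0,3,0]
    - [70,-32,54,0,4.5,0]
    - [95,-32,74,0,5.3,0]
    - [107,-32,84,0,5.3,0]
    - [110.6,-32,86.6,0,5.3,0]
    - [110.6,-32,86.6,0,5.3,0]
    - [110.6,-32,86.6,0,5.3,0]
    - [110.6,-32,86.6,0,5.3,0]

```text
time_s: 15.43
tool_pos: [0.5714, 0.2622, 0.0692]
tool_rot: [-90.1, 0.1, -90.5]
force: [-0.9, -1.0, -0.1]
grip_width: 0.0241
```

```bash
python3 - <<'E'
from m import *
ci=camera_info('wrist'); im,d=read_camera('wrist'); save('w7',im); np.savez('pics/w7.npz',im=im,d=d,**ci)
im,d=read_camera('top'); save('t7',cv2.resize(im[150:300,100:400],None,fx=2.6,fy=2.6)); np.savez('pics/t7.npz',im=im,d=d,**camera_info('top'))
im,d=read_camera('scene'); save('s7',cv2.resize(im[150:350,200:500],None,fx=2.6,fy=2.6))
E
python3 d.py
```

```text
t 15.58 pos [571.9 261.6  69.3] rot [-9.003e+01  4.000e-02 -9.047e+01] F [ 0.9  0.3 -0.6] w 23.6 q [-44.  24.  21.  97.  -9.  61. -20.]
```

View pics/w7.png

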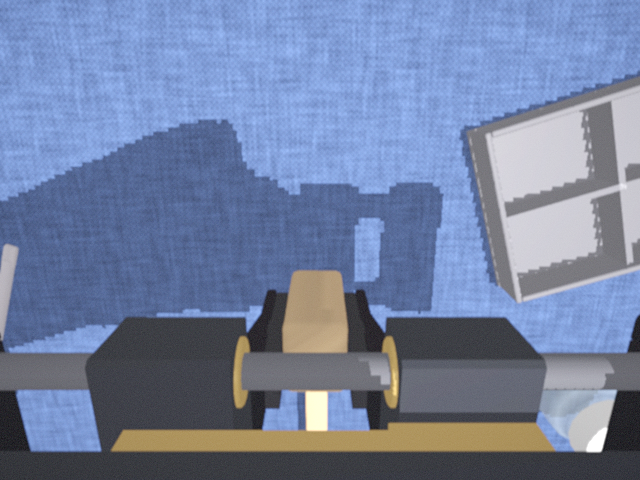

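View pics/t7.png

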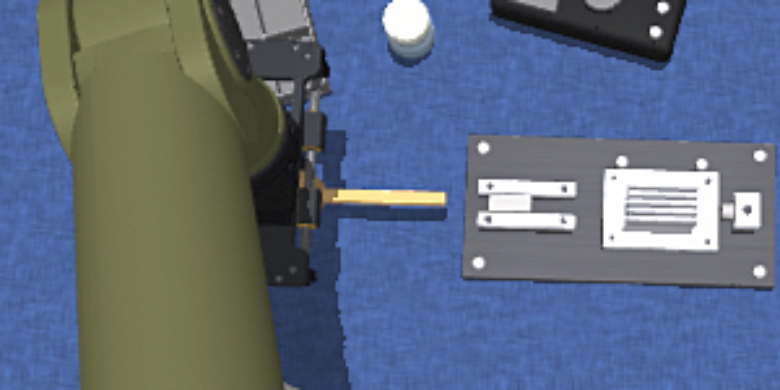

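View pics/s7.png

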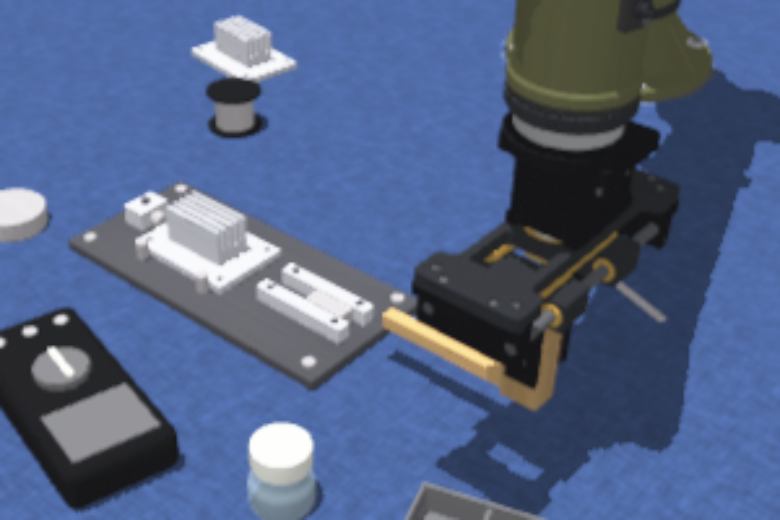

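```bash
cat > blade.py <<'E'
from m import *
import sys
z=np.load(sys.argv[1]); P=cloud(z,z['d'])*1000; im=z['im'].astype(int)
wood=(im[...,0]>im[...,2]+50)&(P[...,0]>500)&(P[...,0]<650)&(P[...,1]<260)&(P[...,1]>60)&(P[...,2]<90)
n,l,s,c=cv2.connectedComponentsWithStats(wood.astype(np.uint8)); k=1+np.argmax(s[1:,4]); m=l==k
q=P[m]; q=q[q[:,1]<np.percentile(q[:,1],85)]
print('blade',s[k],'zmed',np.median(q[:,2]))
ys=np.arange(np.ceil(q[:,1].min()),q[:,1].max(),4); cx=[];cy=[]
for a in ys:
    w=q[(q[:,1]>=a)&(q[:,1]<a+4)]
    if len(w)>2: cx.append((w[:,0].min()+w[:,0].max())/2);cy.append(a+2)
f=np.polyfit(cy,cx,1); print('slope',np.degrees(np.arctan(f[0])),'tip y',q[:,1].min(),'x at tip',np.polyval(f,q[:,1].min()),'z tip/back',np.median(q[q[:,1]<np.percentile(q[:,1],25)][:,2]),np.median(q[q[:,1]>np.percentile(q[:,1],75)][:,2]))
r=(P[...,2]>20)&(P[...,2]<29)&(im.min(-1)>130)&(P[...,0]>540)&(P[...,0]<605)&(P[...,1]>20)&(P[...,1]<125)
q=P[r]; print('rails+block',r.sum(),cv2.minAreaRect(q[:,:2].astype(np.float32)),np.median(q,0))
E
python3 blade.py pics/t7.npz; python3 blade.py pics/t0.npz 2>/dev/null; python3 d.py
```

```text
blade [221 218  51  11 255] zmed 44.25088160354006
slope 0.5501803456647982 tip y 139.4950502176195 x at tip 571.1380697845779 z tip/back 43.869905876856066 44.08747047319091
rails+block 486 ((572.3043212890625, 70.3897705078125), (84.48857879638672, 41.88059997558594), 88.78395080566406) [571.68783026  75.5485073   24.39949307]
t 15.58 pos [571.9 261.6  69.3] rot [-9.003e+01  4.000e-02 -9.047e+01] F [ 0.9  0.3 -0.6] w 23.6 q [-44.  24.  21.  97.  -9.  61. -20.]
```

>>> move_arm:
  moves:
    - [0,8,1.6,0,0,0]
    - [0,15,1.6,0,0,0]
    - [0,19,1.6,0,0,0]
    - [0,19.8,1.6,0,0,0]
    - [8,19.8,1.6,0,0,0]
    - [16,19.8,1.6,0,0,0]
    - [20,19.8,1.6,0,0,0]
    - [20,19.8,1.6,0,0,0]
    - [20,19.8,1.6,0,0,0]

```text
time_s: 16.33
tool_pos: [0.5748, 0.2391, 0.0499]
tool_rot: [-90.0, 0.0, -90.7]
force: [-0.0, 0.2, -1.0]
grip_width: 0.0241
```

```bash
python3 - <<'E'
from m import *
im,d=read_camera('top'); save('t8',cv2.resize(im[190:270,180:410],None,fx=3.4,fy=3.4,interpolation=cv2.INTER_CUBIC)); np.savez('pics/t8.npz',im=im,d=d,**camera_info('top'))
im,d=read_camera('scene'); save('s8',cv2.resize(im[220:320,250:450],None,fx=4,fy=4,interpolation=cv2.INTER_CUBIC))
E
python3 d.py; python3 blade.py pics/t8.npz
```

```text
t 16.43 pos [574.5 240.1  49.8] rot [-8.997e+01  4.000e-02 -9.062e+01] F [-0.5 -1.4 -0.5] w 23.6 q [-42.  24.  21.  99. -10.  58. -18.]
blade [234 219  49  11 253] zmed 24.12878685907083
slope 0.11301587345475303 tip y 116.25701786207563 x at tip 574.6979371478379 z tip/back 24.011329602893227 24.772306487234395
rails+block 508 ((572.540771484375, 76.48316955566406), (96.83534240722656, 41.56782150268555), 88.55347442626953) [572.01174708  76.8425473   24.29512654]
```

View pics/t8.png

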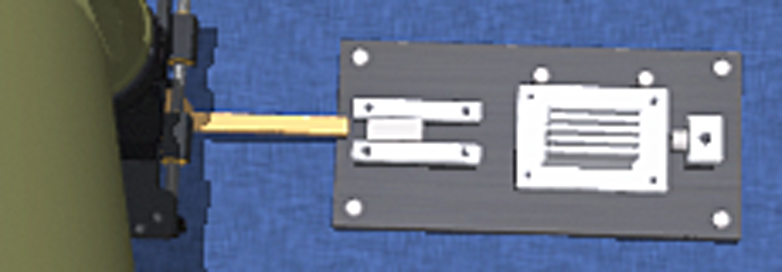

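View pics/s8.png

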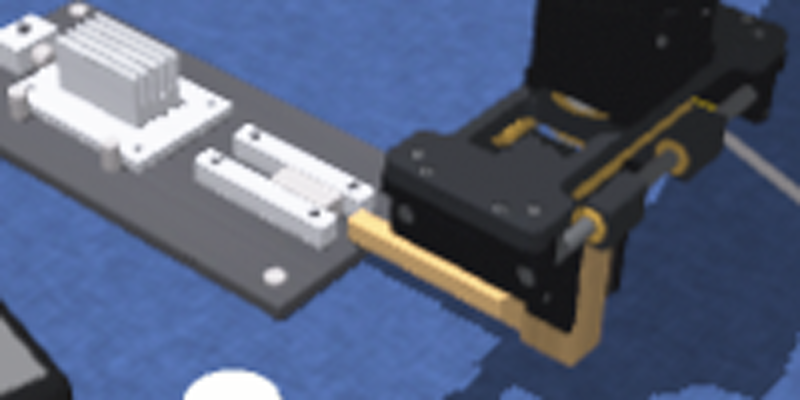

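>>> move_arm:
  moves:
    - [0,0,-1,0,0,0]
    - [0,0,-1.8,0,0,0]
    - [0,0,-1.8,0,0,0]
    - [0,0,-1.8,0,0,0]
    - [0,0,-1.8,0,0,0]

```text
time_s: 16.85
tool_pos: [0.5726, 0.24, 0.0495]
tool_rot: [-90.0, 0.0, -90.6]
force: [-0.4, -0.5, 0.4]
grip_width: 0.0239
```

```bash
cat > edges.py <<'E'
from m import *
import sys
im,d=read_camera('top'); z=camera_info('top'); R,t=z['R'],z['t']
save(sys.argv[1],cv2.resize(im[205:255,210:330],None,fx=6.5,fy=6.5,interpolation=cv2.INTER_NEAREST))
def onplane(u,v,h):
    r=R.T@np.array([(u-z['cx'])/z['fx'],(v-z['cy'])/z['fy'],1]); c=-R.T@t; return c+r*(h-c[2])/r[2]
g=im.astype(float)
for u in [240,250,258,266,272,276,280,286,294,300,306,312,318]:
    col=g[205:255,u]; sat=(col[:,0]-col[:,2]); br=col.min(-1)
    x=[ onplane(u,205+i,.024)[0]*1000 for i in range(50)]
    y=onplane(u,230,.024)[1]*1000
    print(u,'y %.0f'%y,' '.join('%.0f:%d/%d'%(x[i],br[i],sat[i]) for i in range(12,40)))
E
python3 d.py; python3 edges.py t9
```

```text
t 16.85 pos [572.6 240.   49.5] rot [-90.     0.   -90.61] F [-0.4 -0.5  0.4] w 23.9 q [-42.  24.  21.  99. -10.  58. -18.]
240 y 211 595:41/-41 592:42/-46 590:45/-45 588:46/-47 585:43/-48 583:40/-50 581:25/-68 578:81/40 576:70/68 574:63/65 571:152/103 569:134/120 567:76/59 564:45/-41 562:41/-51 560:37/-42 557:73/-84 555:77/-84 553:74/-85 551:75/-86 548:70/-83 546:76/-89 544:75/-90 541:76/-84 539:73/-83 537:74/-82 534:81/-93 532:44/-49
250 y 188 595:83/-96 593:76/-84 590:76/-88 588:81/-93 586:75/-90 583:71/-89 581:51/-104 579:148/11 576:153/102 574:152/103 572:154/100 570:166/89 567:78/96 565:48/-36 563:38/-52 560:37/-42 558:74/-90 556:76/-83 553:79/-88 551:75/-84 549:75/-82 546:77/-85 544:75/-84 542:76/-88 540:70/-82 537:76/-87 535:71/-85 533:71/-81
258 y 170 595:76/-88 593:81/-93 591:81/-91 588:75/-83 586:84/-96 584:78/-91 582:64/-96 579:87/-67 577:154/101 575:154/101 572:153/102 570:160/95 568:86/96 565:68/-7 563:37/-50 561:33/-43 558:76/-92 556:77/-87 554:72/-85 551:74/-85 549:78/-87 547:68/-79 545:74/-85 542:76/-82 540:78/-93 538:75/-85 535:70/-82 533:79/-88
266 y 152 596:76/-90
[... 2402 characters left out ...]
-12 549:70/-4 547:57/-3 545:110/-7 542:114/-9 540:116/-8 538:112/-12 535:115/-8
312 y 47 598:110/-8 596:107/-10 593:101/-10 591:255/0 589:255/0 586:254/-1 584:255/0 582:255/0 579:185/-10 577:50/-3 575:107/-9 573:114/-10 570:112/-6 568:109/-6 566:92/-10 563:239/-8 561:255/0 559:255/0 556:255/0 554:255/0 552:189/-11 549:92/-5 547:49/-3 545:111/-7 543:114/-11 540:116/-6 538:113/-8 536:112/-8
318 y 33 598:113/-9 596:108/-8 594:88/-10 591:255/0 589:255/0 587:250/-5 584:255/0 582:255/0 580:186/-9 577:63/-5 575:109/-8 573:114/-10 570:112/-8 568:111/-6 566:98/-9 564:184/-11 561:255/0 559:255/0 557:255/0 554:255/0 552:250/-5 550:132/-8 547:50/-4 545:110/-8 543:115/-10 541:117/-7 538:116/-6 536:113/-7
```

View pics/t9.png

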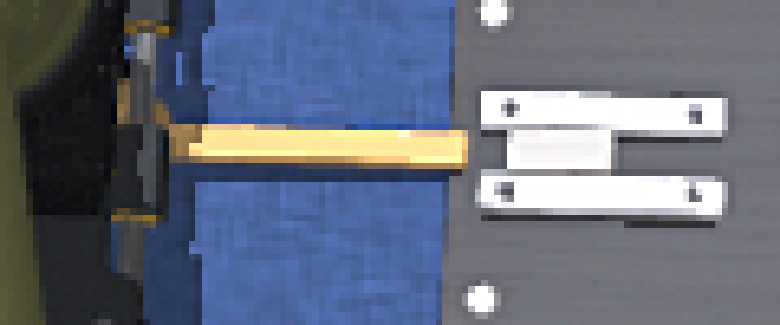

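>>> move_arm:
  moves:
    - [3,0,0,0,0,0]
    - [6,0,0,0,0,0]
    - [9,0,0,0,0,0]
    - [11,0,0,0,0,0]
    - [13,0,0,0,0,0]
    - [15,0,0,0,0,0]
    - [17,0,0,0,0,0]
    - [19,0,0,0,0,0]
    - [21,0,0,0,0,0]
    - [23,0,0,0,0,0]
    - [25,0,0,0,0,0]

```text
time_s: 17.82
tool_pos: [0.5723, 0.2147, 0.0495]
tool_rot: [-90.0, 0.0, -90.6]
force: [-0.1, 0.1, -1.3]
grip_width: 0.0239
```

```bash
python3 d.py; python3 edges.py t10 >/dev/null
```

```text
t 17.82 pos [572.3 214.7  49.5] rot [-9.000e+01  1.000e-02 -9.062e+01] F [-0.1  0.1 -1.3] w 23.9 q [-41.  23.  21. 101. -10.  58. -16.]
```

View pics/t10.png

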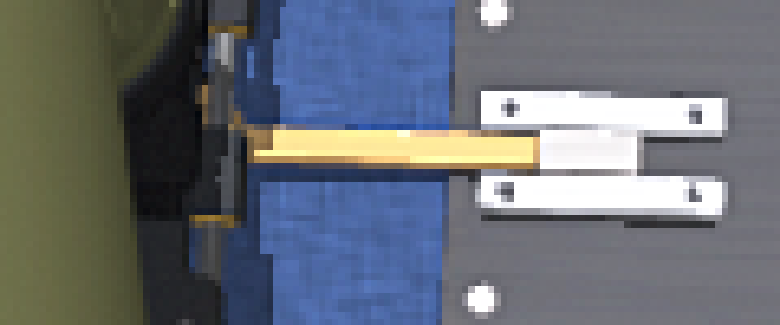

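>>> move_arm:
  moves:
    - [3,0,0,0,0,0]
    - [6,0,0,0,0,0]
    - [9,0,0,0,0,0]
    - [12,0,0,0,0,0]
    - [15,0,0,0,0,0]
    - [18,0,0,0,0,0]
    - [21,0,0,0,0,0]
    - [24,0,0,0,0,0]
    - [27,0,0,0,0,0]
    - [30,0,0,0,0,0]
    - [33,0,0,0,0,0]
    - [36,0,0,0,0,0]
    - [39,0,0,0,0,0]
    - [41,0,0,0,0,0]
    - [43,0,0,0,0,0]
    - [44,0,0,0,0,0]
    - [45,0,0,0,0,0]
    - [45,0,0,0,0,0]

```text
time_s: 19.37
tool_pos: [0.5719, 0.1696, 0.0495]
tool_rot: [-90.0, -0.0, -90.6]
force: [-0.1, -1.0, -0.4]
grip_width: 0.0236
```

```bash
python3 d.py; sed -i 's/210:330/230:350/' edges.py; sed -i 's/\[240,.*318\]/[]/' edges.py; python3 edges.py t11
```

```text
t 19.37 pos [571.9 169.6  49.5] rot [-90.    -0.   -90.64] F [-0.1 -1.  -0.4] w 23.6 q [-38.  22.  22. 103. -10.  57. -12.]
```

View pics/t11.png

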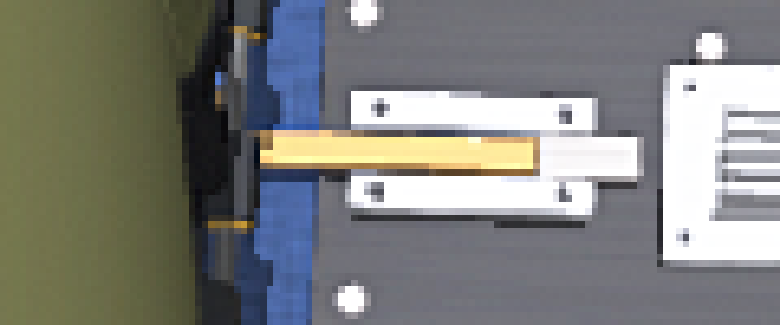

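>>> move_arm:
  moves:
    - [1,0,0,0,0,0]
    - [2,0,0,0,0,0]
    - [3,0,0,0,0,0]
    - [4,0,0,0,0,0]
    - [5,0,0,0,0,0]
    - [6,0,0,0,0,0]
    - [7,0,0,0,0,0]
    - [7.7,0,0,0,0,0]
    - [8.4,0,0,0,0,0]
    - [9.1,0,0,0,0,0]
    - [9.8,0,0,0,0,0]
    - [10.5,0,0,0,0,0]
    - [11.2,0,0,0,0,0]

```text
time_s: 20.5
tool_pos: [0.5717, 0.159, 0.0496]
tool_rot: [-90.0, 0.0, -90.6]
force: [-0.3, 0.8, -0.4]
grip_width: 0.0238
```

>>> move_arm:
  moves:
    - [0.5,0,0,0,0,0]
    - [1,0,0,0,0,0]
    - [1.5,0,0,0,0,0]
    - [2,0,0,0,0,0]

```text
time_s: 20.83
tool_pos: [0.5717, 0.1572, 0.0496]
tool_rot: [-90.0, 0.0, -90.6]
force: [-0.1, 3.0, 0.5]
grip_width: 0.0239
```

```bash
python3 d.py; sed -i 's/230:350/260:410/;s/fx=6.5,fy=6.5/fx=5,fy=5/' edges.py;  python3 edges.py t12
```

```text
t 20.83 pos [571.7 157.2  49.6] rot [-8.999e+01  5.000e-02 -9.061e+01] F [-0.1  3.   0.5] w 23.9 q [-37.  21.  23. 104. -10.  57. -11.]
```

View pics/t12.png

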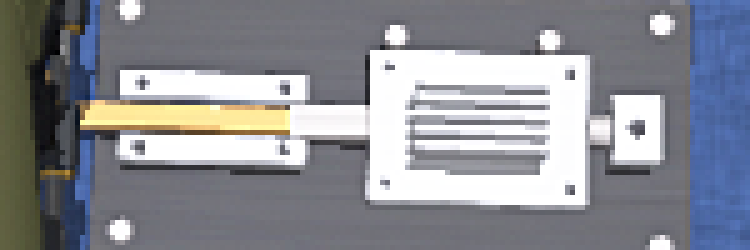

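>>> move_arm:
  moves:
    - [0.4,0,0,0,0,0]
    - [0.8,0,0,0,0,0]
    - [1.2,0,0,0,0,0]
    - [1.6,0,0,0,0,0]
    - [2,0,0,0,0,0]

```text
time_s: 21.3
tool_pos: [0.5717, 0.157, 0.0499]
tool_rot: [-90.0, 0.2, -90.6]
force: [-0.3, 6.5, 0.5]
grip_width: 0.024
```

```bash
python3 d.py
```

```text
t 21.3 pos [571.7 157.   49.9] rot [-89.96   0.17 -90.56] F [-0.3  6.5  0.5] w 24.0 q [-37.  21.  23. 104. -10.  57. -11.]
```

>>> move_arm:
  moves:
    - [0.4,0,0,0,0,0]
    - [0.8,0,0,0,0,0]
    - [1.2,0,0,0,0,0]
    - [1.2,0,0,0,0,0]

```text
time_s: 21.63
tool_pos: [0.5717, 0.1568, 0.0501]
tool_rot: [-89.9, 0.2, -90.5]
force: [-0.4, 7.4, 0.3]
grip_width: 0.0238
```

```bash
python3 d.py; python3 - <<'E'
from m import *
im,d=read_camera('top'); z=camera_info('top'); np.savez('pics/t13.npz',im=im,d=d,**z)
save('t13',cv2.resize(im[205:255,325:405],None,fx=10,fy=10,interpolation=cv2.INTER_NEAREST))
im,d=read_camera('scene'); save('s13',cv2.resize(im[215:275,225:325],None,fx=8,fy=8,interpolation=cv2.INTER_CUBIC))
E
```

```text
t 21.63 pos [571.7 156.8  50.1] rot [-89.95   0.24 -90.53] F [-0.4  7.4  0.3] w 23.8 q [-37.  21.  23. 104. -10.  57. -11.]
```

View pics/t13.png

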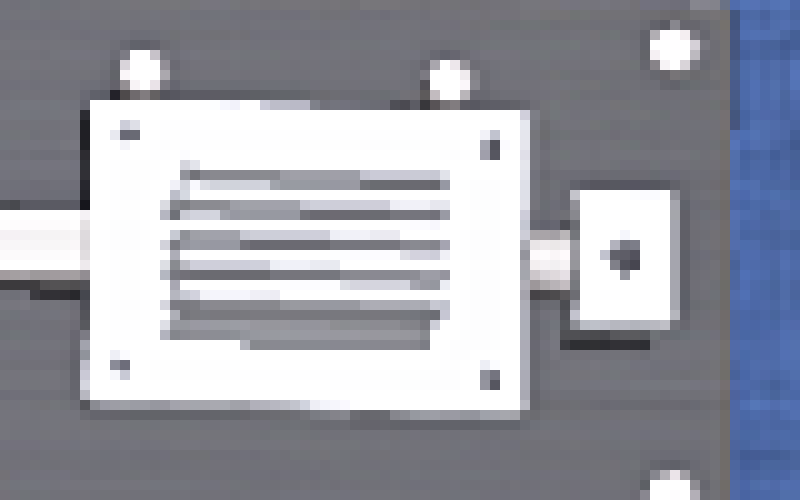

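View pics/s13.png

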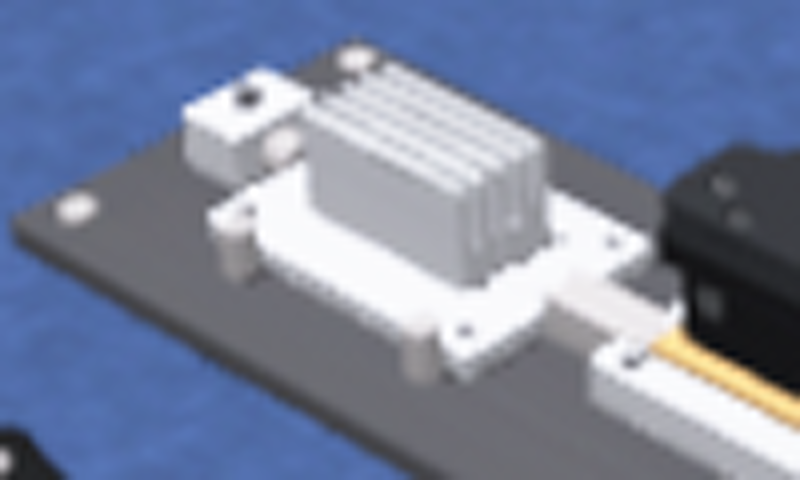

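>>> move_arm:
  moves:
    - [0.5,0,0,0,0,0]
    - [1,0,0,0,0,0]
    - [1.5,0,0,0,0,0]
    - [1.5,0,0,0,0,0]
    - [1.5,0,0,0,0,0]

```text
time_s: 22.15
tool_pos: [0.5717, 0.1568, 0.0504]
tool_rot: [-89.9, 0.3, -90.5]
force: [0.4, 10.2, 2.1]
grip_width: 0.0237
```

```bash
python3 d.py; python3 - <<'E'
from m import *
im,d=read_camera('top'); z=camera_info('top'); np.savez('pics/t14.npz',im=im,d=d,**z)
P=cloud(z,d)*1000; im=im.astype(int); zz=P[...,2]
a=np.load('pics/t13.npz'); print(np.abs(im[200:260,340:405].astype(int)-a['im'][200:260,340:405].astype(int)).max())
m=(zz>14)&(zz<60)&(im.min(-1)>130)&(P[...,0]>525)&(P[...,0]<606)&(P[...,1]<6)&(P[...,1]>-103)
n,l,s,c=cv2.connectedComponentsWithStats(m.astype(np.uint8)); k=1+np.argmax(s[1:,4]); 
q=P[(zz>14)&(zz<22)&(l==k)]; print('plate',cv2.minAreaRect(q[:,:2].astype(np.float32)))
m=(zz>45)&(zz<60)&(P[...,0]>500)&(P[...,0]<640)&(P[...,1]<40)&(P[...,1]>-120); q=P[m]; print('fins',cv2.minAreaRect(q[:,:2].astype(np.float32)))
E
```

```text
t 22.15 pos [571.7 156.8  50.4] rot [-89.93   0.33 -90.48] F [ 0.4 10.2  2.1] w 23.7 q [-37.  21.  23. 104. -10.  57. -11.]
68
plate ((570.91162109375, -48.70782470703125), (105.55378723144531, 69.95701599121094), 89.47462463378906)
fins ((571.2183227539062, -50.808319091796875), (58.69816970825195, 32.620277404785156), 89.09027099609375)
```

```bash
python3 - <<'E'
from m import *
for f in ('t6','t14'):
    z=np.load(f'pics/{f}.npz'); P=cloud(z,z['d'])*1000; im=z['im'].astype(int)
    for v in (229,231,232): print(f,v,' '.join('%d:%.0f,%.0f/%d'%(u,P[v,u,1],P[v,u,2],im[v,u].min()) for u in range(371,386)))
E
```

```text
t6 229 371:-88,18/253 372:-90,17/253 373:-92,19/253 374:-94,17/255 375:-97,18/255 376:-100,9/138 377:-102,13/106 378:-102,27/241 379:-105,23/237 380:-107,25/231 381:-109,28/235 382:-111,31/155 383:-113,30/255 384:-116,29/255 385:-118,29/255
t6 231 371:-87,19/254 372:-90,20/254 373:-92,20/254 374:-94,18/255 375:-96,21/255 376:-100,11/137 377:-101,16/104 378:-103,22/250 379:-105,23/245 380:-107,29/240 381:-109,25/243 382:-111,29/149 383:-114,27/255 384:-116,28/255 385:-118,28/255
t6 232 371:-88,15/253 372:-90,19/253 373:-92,18/254 374:-95,17/255 375:-97,15/255 376:-100,11/135 377:-101,18/106 378:-103,20/210 379:-105,25/214 380:-107,25/216 381:-109,25/224 382:-111,28/128 383:-114,27/255 384:-116,28/255 385:-118,29/255
t14 229 371:-88,16/254 372:-90,19/253 373:-92,19/253 374:-95,15/253 375:-96,20/255 376:-99,15/255 377:-101,18/170 378:-103,22/229 379:-105,21/234 380:-108,19/231 381:-109,26/234 382:-111,28/156 383:-113,28/255 384:-116,29/255 385:-118,30/255
t14 231 371:-88,17/255 372:-90,15/254 373:-92,18/254 374:-94,18/254 375:-97,19/255 376:-99,19/255 377:-101,17/165 378:-103,24/238 379:-105,25/242 380:-108,21/240 381:-109,24/243 382:-111,27/150 383:-113,28/255 384:-115,30/255 385:-118,26/255
t14 232 371:-88,17/255 372:-90,17/253 373:-92,21/253 374:-94,19/253 375:-97,18/255 376:-99,18/255 377:-102,13/165 378:-103,24/198 379:-105,22/212 380:-107,25/216 381:-110,22/225 382:-112,26/127 383:-114,25/255 384:-116,27/255 385:-118,31/255
```

>>> move_arm:
  moves:
    - [-2,0,0,0,0,0]
    - [-4,0,0,0,0,0]
    - [-6,0,0,0,0,0]
    - [-9,0,0,0,0,0]
    - [-15,0,0,0,0,0]
    - [-25,0,0,0,0,0]
    - [-40,0,0,0,0,0]
    - [-55,0,0,0,0,0]
    - [-70,0,0,0,0,0]
    - [-85,0,0,0,0,0]
    - [-100,0,0,0,0,0]
    - [-115,0,0,0,0,0]
    - [-130,0,0,0,0,0]
    - [-145,-3,-10,0,0,0]
    - [-150,-3,-25,0,0,0]
    - [-150,-3,-40,0,0,0]
    - [-150,-3,-50,0,0,0]
    - [-150,-3,-50,0,0,0]
    - [-150,-3,-50,0,0,0]

```text
time_s: 23.78
tool_pos: [0.5234, 0.3027, 0.0527]
tool_rot: [-90.0, 0.0, -90.6]
force: [1.7, 0.7, -1.1]
grip_width: 0.0236
```

```bash
python3 d.py; python3 - <<'E'
from m import *
im,d=read_camera('top'); z=camera_info('top'); np.savez('pics/t15.npz',im=im,d=d,**z)
save('t15',cv2.resize(im[150:300,130:410],None,fx=2.85,fy=2.85,interpolation=cv2.INTER_CUBIC))
v=231; print(im[229:233,374:380].min(-1))
E
```

```text
t 23.78 pos [523.4 302.7  52.7] rot [-8.996e+01  1.000e-02 -9.060e+01] F [ 1.7  0.7 -1.1] w 23.6 q [-49.  22.  20. 102.  -9.  58. -27.]
[[253 255 255 165 230 234]
 [253 255 255 146 251 252]
 [254 255 255 162 239 242]
 [253 255 255 164 198 212]]
```

View pics/t15.png

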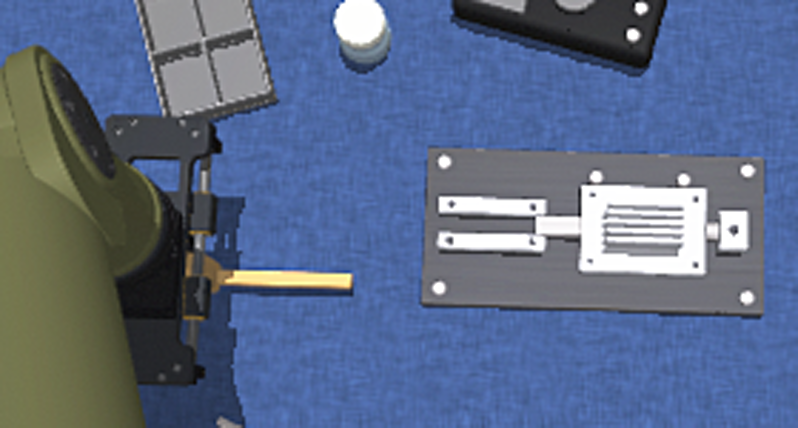

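>>> move_arm:
  moves:
    - [0,-40,0,0,0,0]
    - [0,-80,0,0,0,0]
    - [10,-118,0,0,0,0]
    - [40,-130,5,0,0,0]
    - [80,-130,10,0,0,0]
    - [120,-130,15,0,0,0]
    - [160,-130,20,0,0,0]
    - [200,-130,25,0,0,0]
    - [240,-130,30,0,0,0]
    - [280,-130,35,0,0,0]
    - [320,-130,40,0,0,0]
    - [360,-130,45,0,0,0]
    - [400,-130,50,0,0,0]
    - [425,-130,52,0,0,0]
    - [433,-130,52,0,0,0]
    - [433,-130,52,0,0,0]
    - [433,-130,52,0,0,0]
    - [433,-130,52,0,0,0]

```text
time_s: 25.33
tool_pos: [0.571, -0.129, 0.1823]
tool_rot: [-90.0, 0.1, -90.5]
force: [0.1, 0.8, -0.8]
grip_width: 0.0238
```

```bash
python3 d.py 523,303,52,-90.6; python3 - <<'E'
from m import *
ci=camera_info('wrist'); im,d=read_camera('wrist'); save('w16',im); np.savez('pics/w16.npz',im=im,d=d,**ci)
E
```

```text
t 25.33 pos [ 571.  -129.   182.3] rot [-9.000e+01  7.000e-02 -9.049e+01] F [ 0.1  0.8 -0.8] w 23.8 q [-21.  14.  37.  98.  -9.  71.  17.]
523,303,52,-90.6 [-431.4  130.8  -51.7] [ 0.    0.11 -0.07]
```

View pics/w16.png

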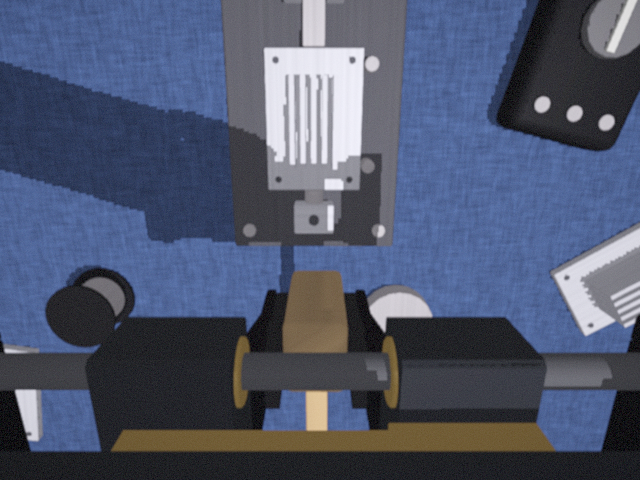

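```bash
python3 - <<'E'
from m import *
z=np.load('pics/w16.npz'); P=cloud(z,z['d'])*1000; im=z['im'].astype(int); zz=P[...,2]
V=np.arange(480)[:,None]; U=np.arange(640)[None]
m=(zz>14)&(zz<22)&(V>42)&(V<192)&(U>258)&(U<370)
n,l,s,c=cv2.connectedComponentsWithStats(m.astype(np.uint8)); k=1+np.argmax(s[1:,4]); q=P[l==k]
print('plate',s[k],cv2.minAreaRect(q[:,:2].astype(np.float32)))
m=(zz>45)&(zz<56)&(V>60)&(V<185)&(U>265)&(U<360); print('fins',cv2.minAreaRect(P[m][:,:2].astype(np.float32)))
L=[];Rr=[]
for v in range(60,182,4):
    u=np.where(l[v]==k)[0]; L.append(P[v,u.min()]);Rr.append(P[v,u.max()])
for q in map(np.array,(L,Rr)):
    f=np.polyfit(q[:,1],q[:,0],1); print('slope',np.degrees(np.arctan(f[0])),'x@-48',np.polyval(f,-48))
for n,a in (('da',(55,75,364,382)),('db',(155,178,359,378))):
    m=(zz>20)&(zz<30)&(V>a[0])&(V<a[1])&(U>a[2])&(U<a[3]); print(n,cv2.minEnclosingCircle(P[m][:,:2].astype(np.float32)))
m=(zz>22)&(zz<32)&(V>195)&(V<236)&(U>290)&(U<338); print('stop',cv2.minAreaRect(P[m][:,:2].astype(np.float32)))
m=(zz>20)&(zz<28)&(V<46)&(U>300)&(U<328); print('block',cv2.minAreaRect(P[m][:,:2].astype(np.float32)))
save('w16z',cv2.resize(im[170:220,285:365].astype(np.uint8),None,fx=10,fy=10,interpolation=cv2.INTER_NEAREST))
for v in range(184,204): print(v,im[v,312:316].mean(-1).round(),np.round(P[v,314,1:],1))
E
```

```text
plate [ 264   45  105  147 9200] ((573.008056640625, -52.51099395751953), (102.10598754882812, 76.43531036376953), 89.40629577636719)
fins ((569.8657836914062, -52.18598937988281), (59.83259963989258, 32.05345916748047), 89.35472869873047)
slope 0.6833963632316756 x@-48 535.3285850721413
slope 0.6284836921876104 x@-48 604.6509689991718
da ((610.1055297851562, -14.018321990966797), 4.944937229156494)
db ((609.3932495117188, -83.7730712890625), 4.876768589019775)
stop ((568.9801635742188, -120.11830139160156), (30.11415672302246, 27.952552795410156), 0.15252278745174408)
block ((570.5973510742188, 11.736273765563965), (27.628938674926758, 14.382528305053711), 89.05059051513672)
184 [149. 145. 149. 152.] [-98.1  18.6]
185 [151. 149. 150. 147.] [-99.   17.4]
186 [151. 151. 152. 149.] [-99.8  17.4]
187 [147. 148. 150. 148.] [-100.4   18.3]
188 [146. 146. 147. 146.] [-101.1   19.1]
189 [138. 132. 132. 135.] [-102.2   17.2]
190 [129. 128. 126. 124.] [-102.    22.6]
191 [127. 128. 128. 130.] [-102.8   22.4]
192 [132. 132. 132. 131.] [-103.5   22.3]
193 [133. 135. 131. 133.] [-103.8   24.8]
194 [135. 131. 135. 129.] [-104.7   24.1]
195 [129. 131. 129. 127.] [-105.6   23.6]
196 [127. 128. 129. 131.] [-106.1   24.8]
197 [129. 129. 129. 130.] [-107.1   24. ]
198 [126. 131. 130. 130.] [-108.    23.3]
199 [133. 130. 128. 126.] [-108.9   22.7]
200 [129. 129. 130. 130.] [-109.5   23.3]
201 [128. 132. 124. 129.] [-110.5   22.4]
202 [126. 127. 129. 128.] [-111.1   23.3]
203 [133. 132. 132. 130.] [-112.    22.5]
```

View pics/w16z.png

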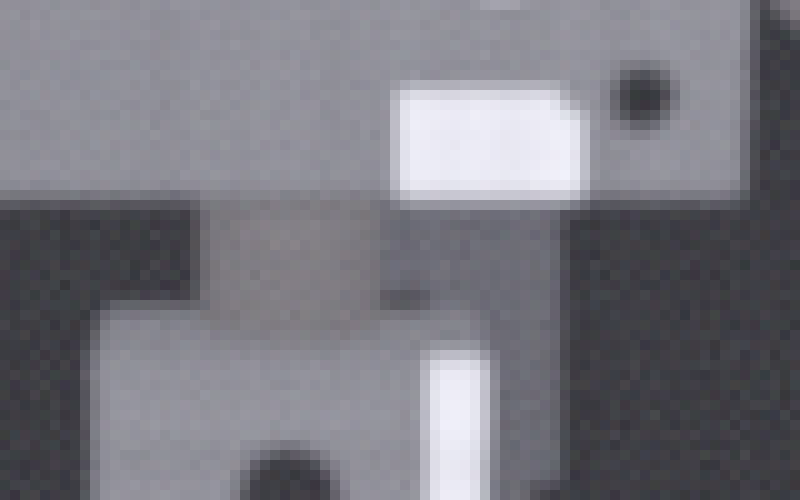

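>>> move_arm:
  moves:
    - [-40,0,-5,0,0,0]
    - [-80,0,-10,0,0,0]
    - [-120,0,-15,0,0,0]
    - [-160,0,-20,0,0,0]
    - [-200,0,-25,0,0,0]
    - [-240,0,-30,0,0,0]
    - [-280,0,-35,0,0,0]
    - [-320,0,-40,0,0,0]
    - [-360,0,-45,0,0,0]
    - [-400,0,-50,0,0,0]
    - [-425,10,-52,0,0,0]
    - [-431,40,-52,0,0,0]
    - [-431,80,-52,0,0,0]
    - [-431,115,-52,0,0,0]
    - [-431,130,-52,0,0,0]
    - [-431,138,-52,0,0,0]
    - [-431,138,-52,0,0,0]
    - [-431,138,-52,0,0,0]

```text
time_s: 26.88
tool_pos: [0.5233, 0.3017, 0.0453]
tool_rot: [-89.9, 0.1, -90.5]
force: [0.2, -0.3, 0.7]
grip_width: 0.0238
```

```bash
python3 d.py
```

```text
t 26.88 pos [523.3 301.7  45.3] rot [-8.995e+01  5.000e-02 -9.054e+01] F [ 0.2 -0.3  0.7] w 23.8 q [-49.  23.  20. 102.  -9.  57. -26.]
```

>>> move_arm:
  moves:
    - [0,3,0,0,0,0]
    - [0,5,0,0,0,0]
    - [0,6.5,0,0,0,0]
    - [0,7.3,0,0,0,0]
    - [0,7.8,0,0,0,0]
    - [0,7.8,0,0,0,0]

```text
time_s: 27.38
tool_pos: [0.5236, 0.3007, 0.0374]
tool_rot: [-90.0, 0.0, -90.6]
force: [-0.8, 0.4, 2.7]
grip_width: 0.0237
```

```bash
python3 d.py
```

```text
t 27.38 pos [523.6 300.7  37.4] rot [-8.997e+01  4.000e-02 -9.063e+01] F [-0.8  0.4  2.7] w 23.7 q [-49.  23.  20. 102.  -9.  56. -26.]
```

Touching the bench; release and rise.

>>> move_arm:
  moves:
    - [0,0,0,0,0,0]
    - [0,0,0,0,0,0]
    - [0,0,0,0,0,0]
    - [0,0,0,0,0,0]
    - [0,0,0,0,0,0]
    - [0,0,0,0,0,0]
    - [0,-15,0,0,0,0]
    - [0,-50,0,0,0,0]
    - [0,-90,0,0,0,0]
    - [0,-130,0,0,0,0]
    - [0,-160,0,0,0,0]
    - [-60,-160,0,0,0,0]
    - [-60,-160,0,0,0,0]
    - [-60,-160,0,0,0,0]
  claw: 44

```text
time_s: 28.55
tool_pos: [0.522, 0.3669, 0.1972]
tool_rot: [-90.0, 0.2, -90.2]
force: [-1.2, 1.3, 0.1]
grip_width: 0.0439
```

```bash
python3 d.py; python3 - <<'E'
from m import *
im,d=read_camera('scene'); save('s17',im)
im,d=read_camera('top'); save('t17',im); z=camera_info('top'); P=cloud(z,d)*1000; im=im.astype(int)
m=(im[...,0]>im[...,2]+40)&(P[...,0]>480)&(P[...,0]<570)&(P[...,1]<330)&(P[...,1]>100)
q=P[m&(P[...,2]>45)]; print('grip top',len(q),len(q) and np.median(q,0)); q=P[m&(P[...,2]<20)]; print('blade',len(q),np.median(q,0),q[:,1].min())
E
```

```text
t 28.55 pos [522.  366.9 197.2] rot [-90.     0.24 -90.22] F [-1.2  1.3  0.1] w 43.9 q [-53.  18.  20.  89.  -6.  74. -33.]
grip top 409 [518.2018086  313.56518533 603.54265846]
blade 265 [523.00734819 233.47721013  12.40136036] 178.21490700802832
```

View pics/s17.png

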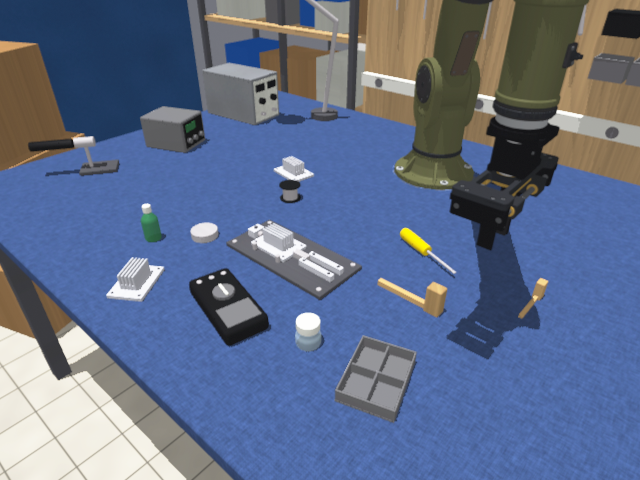

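View pics/t17.png

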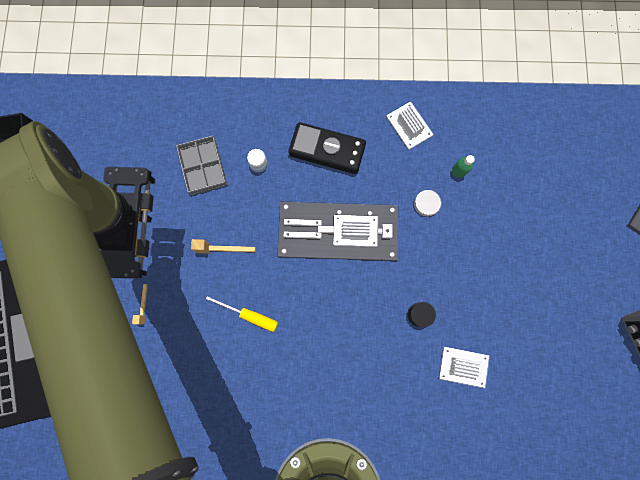

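Both pictures show the stick standing on the bench, its tip about 54 mm clear of the jig. The sink and block are home and every bystander is where it started, so I'm handing in.

```bash
python3 -c "
from cell import job
print(job.sign_off())"
```

```text
the job is handed in; nothing more can be done
None
```

The job is done and handed in at about 28.6 s of the 72 s; the sign-off gives no verdict. I located the heat sink that started farthest right against the two dowels. Then I fed the slide block with the larger push stick until it pressed the sink against the end stop, and set the stick down on the bench.

**Forces:**
- **Dowels:** I pushed the freed sink at its centre with one finger, at about 7 N. The force on each dowel was not measured separately.
- **End stop:** the push through stick and block reached about 10 N with no further travel. The force at the stop itself was not measured. Both forces are well under the 30 N limit.

**Last checks:**
- **Sink on dowels (wrist picture):** the plate edge is within about 0.1 mm of the dowels' faces, and the sink is square to the dowel line within about 0.1°.
- **Sink, stop and block (wrist picture):** no gap shows at the stop button, and the block's front meets the sink's rear edge.
- **Stick and other things (scene and top pictures):** the stick stands on the bench with its tip about 54 mm clear of the jig. The other things look to be where they started. The gripper is empty and well above everything.

**Disagreement:** the top camera placed the channel about 1 mm from where the wrist camera did, within its calibration, and left a faint line at the button. The closer wrist view and the force rising without movement show full contact there.

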